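# Take the hot display panel off the heating plate with the spatula

## Robot

A 6-joint arm with a two-finger parallel gripper is mounted at the origin on the work surface. World frame = base frame: x ahead of the robot, y to its left, z up, the work surface at z = 0. Lengths are in m, angles in degrees, forces in N, time in s.
With the tool pointing down it reaches from about 0.35 to 0.875 m from the base axis. Payload 4.2 kg.
Tool frame: the origin (TCP) lies midway between the tips of the shut fingers; the grasp point (between the pads) lies 19 mm behind it; x points along the fingers, y is the direction in which the jaws open and shut, and the axes are right-handed (so a half turn about x gives the same grasp; the last joint's range is limited). The gripper opens to 87 mm and grips with 3 to 60 N. Pads are 19 mm wide; open, the fingers measure 117 mm over their backs; the gripper's body (75 mm by 190 mm) begins 51 mm behind the grasp point.
Start: joints at [-60.126, 22.042, 0.453, 0, -68.411, -14.817], TCP at [0.162, -0.604, 0.223] pointing down, gripper open.
Joint ranges: [-179.83, 179.83], [-69.29, 118.12], [-61.27, 80.66], [-181.25, 117.63], [-171.15, -9.14], [-177.46, 177.46]. Speed limits (degrees/s): [159.86, 159.86, 180, 180, 180, 180].

## Interface

Orientations are given as a 3x3 rotation matrix whose columns are the frame's x, y, z axes.
In Python, from station import r gives the robot as it stands.
- The arm moves only by the tool play_rows, never from a script. Its argument "plan" is a list that holds one entry, the list of rows, each a list of 6 numbers: the shift along the tool's x, y, z in cm, then the turn, a rotation vector about the tool's x, y, z in units of 10 degrees (1.0 is 10 degrees). A call has 1 to 5 rows; each row is the pose to reach, as a shift and turn from the pose commanded when the call began, along the tool's axes at that moment; what a row does not reach only later rows make up. A row lasts 1/8 s, in which the tool goes at most 62.5 mm and 10.7 degrees, less where a joint would pass 70% of its speed; a pose out of reach is approached as far as the arm can. A call with a gripper value outside its range is refused whole. "hand" is the opening, from 0 (shut) to 1 (fully open), set as the call begins (left out, the last holds). The fingers move at their own pace and stop on an object; the grip force is fixed at half the most. Time passes only in rows, so rows that repeat a pose let the fingers close. It gives the time, the measured TCP pose, the force and the opening at its end, in the units of the state.
- r.sense(): the state, without advancing time (a new reading comes with each control period).
- r.capture(name): name is "side" or "top"; returns (picture, depth): 480x640x3 uint8, blue, green, red; 480x640 float32, m along the optical axis (not along the pixel's ray), 0 where there is no reading.
- r.get_calibration(name): a dict with "vfov" (degrees; the focal length in pixels is half the picture's height over the tangent of half this angle, whatever the lens; pixels are square), "cx", "cy" (the principal point, pixels), "rvec" (rotation vector, rad) and "tvec" (3), from world to camera coordinates, as OpenCV has them. Camera axes: x right, y down, z forward; pixel columns grow to the right and rows downward; lengths in m; the calibration is good to about 2 mm. A picture is of the moment at which its call begins. get_calibration takes no time and is no camera call.
- r.finish_job(): hands the job in, once; it reports no verdict.
The state is a dict: "time_s": time; "joints": joint angles; "joint_velocities": joint speeds; "effort": joint torques, N m; "tcp_pos": TCP position; "ee_rot": TCP orientation; "wrist_force": force on the tool from outside, world axes, zero at the start; "moment": the same for the moment, N m; "gripper_width": opening from 0.0 (shut) to 1.0 (fully open).
Only numpy, scipy, OpenCV 4.12 (cv2) and the standard library are available. Lean on these libraries where they do the work, as an engineer would, in place of code of your own. Each camera call takes 0.05 s, during which the arm holds its last target.

## Task

Switch the heating plate off by turning the controller's selector back to its middle click. Then feel for the plate with the spatula's edge, without bearing down hard on it, slide the blade under the hot display panel, against the plate's stop bar, until the panel comes up to the spatula's neck, lift it off and set it squarely and centrally across the two rails of the cooling rack, keeping it fairly level and never touching it with the gripper. Finally stand the spatula flat on the bench, clear of everything, and let go; leave the other things where they are.

Things in the scene. Friction and masses are not known exactly. Their poses are not given: they have to be found in the camera images.
- selector (a joint): Angle of the selector knob, rad, growing clockwise from above. Five detented clicks 0.524 (30 deg) apart: 0, 0.524, 1.047 (middle = OFF), 1.571, 2.094; let go, it snaps into the nearest (0.1 N m to pass one). It starts at 1.571 or 2.094: turn it back counter-clockwise one or two clicks.
- selector_grip (a point): Black bar knob (42 x 14 mm, 26 high) on a fixed grey controller box 90 x 90 x 50 mm. Point on the vertical turning axis at the bar's mid-height, 70 mm above the bench; x runs along the bar, a white line on top marks its -x end. At OFF the bar is square to the box, white line at the long white tick on the robot's side, the middle of five marks.
- heater: Heating plate, fixed: black housing 220 x 165 mm, flat aluminium deck 40 mm above this origin (40 to 50 mm above the bench, adjustable). Deck from x = -115 to +90, y = -80 to +80 mm, its -x side open. A steel bar, 8 mm high, stops the panel: it lies across the deck beyond the panel, near face at an unmeasured x from +30 to +75 mm. Spatula pressing on the plate with over 20 N harms it.
- panel_mid (a point): Display panel: rigid flat plate, aluminium back, black glass top, 100 (its x) x 130 (y) x 9 mm, 0.1 to 0.2 kg. Point at its centre, 4.5 mm above its underside. The lower 2.5 mm of its edges are bevelled inwards by 8 mm: a blade edge kept on the deck, nose down, gets under. It slides ahead on the deck until the stop bar holds it, then the blade goes in until its neck meets the panel.
- spatula_grip (a point): Cranked steel spatula, 0.18 kg, standing stably on its blade. Point in its black handle; x towards the blade edge, z up. From the point: handle x -65 to +30, z -11 to +11 mm, 18 wide; blade underside z = -55 mm, x +42 to +132 mm, 64 wide, 2.5 thick, last 15 mm tapering to a 0.8 mm edge; sloping neck x +20 to +48 mm, 22 wide.
- rack: Cooling rack, fixed: two rails along its x, each 120 long, 24 wide, rubber tops 50 mm above the bench, centre lines at y = +-56 mm; open gap of 88 mm between, down to a 5 mm base plate. Origin on the bench at the centre. The panel's 130 mm side lies across both rails; the blade sinks between them and is drawn out along -x (gap open at both ends).
- jar: bystander: small amber glass jar, 44 mm across, 45 mm high; origin under its centre
- screwdriver: bystander: screwdriver with black handle, 170 mm, lying on the bench
- reel: bystander: aluminium wire reel, 56 mm across, 50 mm high; origin under its centre
- brush: bystander: flat brush 170 mm lying on the bench
Not all that is in view belongs to the job. Of the things that look like the part that bears selector, the largest one is meant.

How it is judged (in metres and radians):
On the way, in this order (a step that is already met when the one before it is completed fails the run):
1. the selector is turned back to its middle click (off) (value of joint selector between 0.9 and 1.19 rad and contact force between the fingers and selector below 0.1 N), for 0.2 s.
2. the panel is lifted clear of the plate on the spatula, the blade right under it (panel's near edge within about 14 mm of the neck) (z of panel_mid in the frame of heater above 0.0645 m and contact force between spatula and panel above 0.3 N and contact force between heater and panel below 0.05 N and x of panel_mid in the frame of spatula_grip below 0.112 m), for 0.3 s.
At the end, for the whole second after the job is handed in: Selector in its middle click (within 0.14 rad). Panel at rest, flat across both rails, its centre within 20 mm along and 14 mm across of the rack's centre, square within 10 deg. Spatula standing flat on its blade on the bench, let go, touching neither panel, rack nor plate (value of joint selector between 0.9 and 1.19 rad and x of panel_mid in the frame of rack between -0.02 and 0.02 m and y of panel_mid in the frame of rack between -0.014 and 0.014 m and z of panel_mid in the frame of rack between 0.051 and 0.058 m and angle between the x axis of panel_mid and the x axis of rack, either way round below 0.175 rad and angle between panel_mid's own z axis and vertical below 0.06 rad and contact force between panel and rack above 0.3 N and linear speed of each of panel, spatula below 0.02 m/s and height (world z) of spatula_grip between 0.048 and 0.062 m and angle between spatula_grip's own z axis and vertical below 0.1 rad and contact force between spatula and panel below 0.05 N and contact force between spatula and rack below 0.05 N and contact force between spatula and heater below 0.05 N).
It fails at once if the spatula bears down hard on the heating plate (contact force between spatula and heater above 20 N).
It fails at once if the gripper touches the hot panel (contact force between any of the arm, the fingers and panel above 0.5 N).
It fails at once if the panel is tipped by more than 34 degrees (angle between panel_mid's own z axis and vertical above 0.6 rad).
It fails at once if the panel is dropped below the plate and rack (height (world z) of panel_mid below 0.035 m).
It fails at once if a bystander is shoved by more than 40 mm (distance of any of jar, screwdriver, reel, brush from where it was at the start of the episode above 0.04 m).
It also fails if it takes over 66 s, if anything falls off the work surface, if the arm or the gripper's body presses on something with over 40 N, if the wrist force passes 120 N, or if a joint passes its speed limit or range.

## Working session

There is one attempt and no reset: what is moved stays moved. The work goes in short steps, Python scripts to look and compute and a tool call to move; the robot and the scene stay as the last step left them, time stands still between calls to the robot, and variables do not carry over. Pictures are saved under pics/ and viewed, and the job is handed in when it is done.

Besides the shell and the picture viewer there is one more tool, called by a JSON object that holds its "op" and its "data". play_rows: Moves the arm, as the interface text tells. Its arguments: {"type":"object","properties":{"plan":{"type":"array","items":{"type":"array","items":{"type":"array","items":{"type":"number"}}}},"hand":{"type":"number"}},"required":["plan"]}

```bash
ls; mkdir -p pics
python3 - <<'E'
from station import r
import cv2
s=r.sense();print(s)
for n in("side","top"):
    c=r.get_calibration(n);print(n,c)
    p,d=r.capture(n);cv2.imwrite(f"pics/{n}0.png",p)
    import numpy as np;np.save(f"pics/{n}0_d.npy",d);np.save(f"pics/{n}0_p.npy",p)
E
```

```text
pics
{'time_s': 0.0, 'joints': array([-6.01246627e+01,  2.20890481e+01,  3.79386537e-01, -2.86095841e-02,
       -6.84112611e+01, -1.48153995e+01]), 'joint_velocities': array([-0.00448282,  0.15187302,  0.05815409, -0.01073163,  0.04460642,
        0.10613891]), 'effort': array([-7.39730676e-04, -3.90670788e+01,  1.87400258e+01,  4.21977729e+00,
        1.09574132e-02, -1.86398493e-04]), 'tcp_pos': array([ 0.16223818, -0.60294613,  0.22147595]), 'ee_rot': array([[-6.48646201e-04, -2.59650777e-01,  9.65702363e-01],
       [ 2.06127518e-03,  9.65700167e-01,  2.59651572e-01],
       [-9.99997665e-01,  2.15900032e-03, -9.11860411e-05]]), 'wrist_force': array([ 0.90482737, -0.53483122,  0.01838516]), 'moment': array([ 0.03236166,  0.01457516, -0.01787322]), 'gripper_width': 1.0027965714308733}
side {'vfov': 44.225750083700085, 'cx': 314.54004717255765, 'cy': 229.31618591301287, 'rvec': array([ 0.66185365, -2.53875903,  1.29260502]), 'tvec': array([0.45419901, 0.27966866, 1.16132924])}
top {'vfov': 55.94743392548541, 'cx': 318.88522489305495, 'cy': 238.26070209822825, 'rvec': array([ 2.19103232, -2.16994209,  0.02319118]), 'tvec': array([-0.08628803,  0.55149156,  1.0686324 ])}
```

View pics/side0.png

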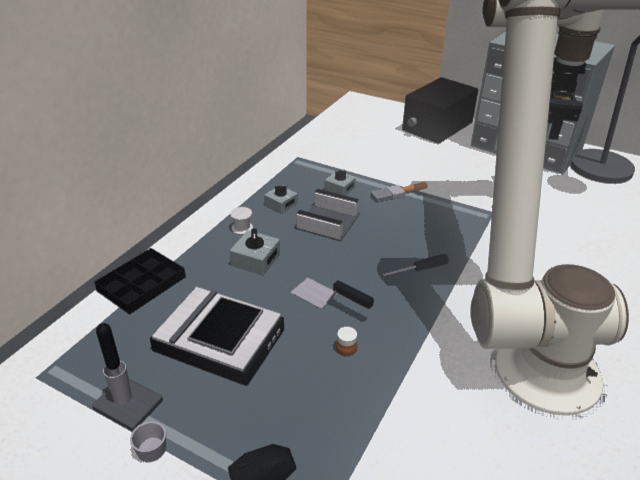

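View pics/top0.png

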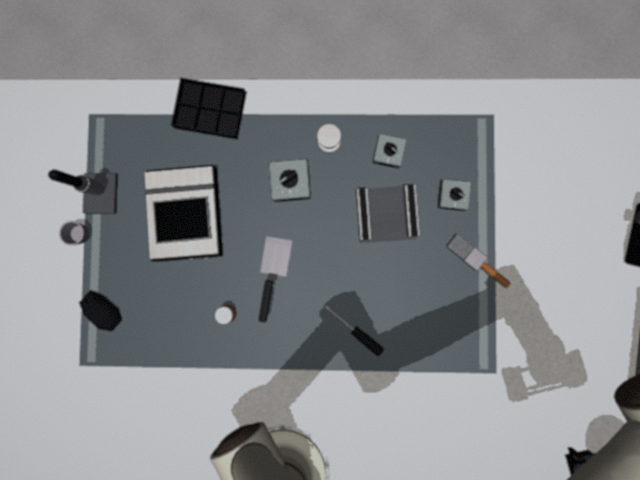

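```bash
cat > h.py <<'E'
import numpy as np,cv2
from scipy.spatial.transform import Rotation as R
def cal(r,n):
    c=r.get_calibration(n);f=240/np.tan(np.radians(c["vfov"]/2))
    K=np.array([[f,0,c["cx"]],[0,f,c["cy"]],[0,0,1]]);Rm=R.from_rotvec(c["rvec"]).as_matrix()
    return K,Rm,np.array(c["tvec"])
def cloud(r,n,d):
    K,Rm,t=cal(r,n);v,u=np.mgrid[:480,:640]
    P=np.stack([(u-K[0,2])/K[0,0]*d,(v-K[1,2])/K[1,1]*d,d],-1)
    return (P-t)@Rm
def atz(r,n,uv,z):
    K,Rm,t=cal(r,n);uv=np.atleast_2d(uv).astype(float)
    ray=np.c_[(uv[:,0]-K[0,2])/K[0,0],(uv[:,1]-K[1,2])/K[1,1],np.ones(len(uv))]@Rm
    C=-Rm.T@t
    return C+ray*((z-C[2])/ray[:,2])[:,None]
def proj(r,n,P):
    K,Rm,t=cal(r,n);q=(np.atleast_2d(P)@Rm.T+t)@K.T
    return q[:,:2]/q[:,2:]
E
python3 - <<'E'
from station import r
from h import *
for n in("top","side"):
    d=np.load(f"pics/{n}0_d.npy");W=cloud(r,n,d)
    K,Rm,t=cal(r,n);print(n,"cam",-Rm.T@t)
    pts={"top":[(300,300),(120,300),(450,330),(182,220),(180,180),(150,200),(289,180),(276,255),(267,298),(385,215),(363,215),(412,215),(223,315),(205,190),(275,165)],"side":[(330,400),(225,325),(250,255),(320,292),(352,293)]}[n]
    for p in pts: print(p,W[p[1],p[0]].round(4))
p=np.load("pics/top0_p.npy")
cv2.imwrite("pics/crop1.png",cv2.resize(p[130:330,130:330],None,fx=3,fy=3,interpolation=cv2.INTER_CUBIC))
cv2.imwrite("pics/crop2.png",cv2.resize(p[110:270,250:440],None,fx=3.5,fy=3.5,interpolation=cv2.INTER_CUBIC))
E
```

```text
top cam [ 0.49679062 -0.11390102  1.0926067 ]
(300, 300) [ 0.4038 -0.0367  0.0019]
(120, 300) [ 0.3978  0.4039 -0.0022]
(450, 330) [ 0.3372 -0.3949 -0.0012]
(182, 220) [0.5897 0.2364 0.0562]
(180, 180) [0.6861 0.2488 0.041 ]
(150, 200) [0.6376 0.3179 0.0445]
(289, 180) [ 0.6827 -0.0127  0.0673]
(276, 255) [0.5114 0.0227 0.0025]
(267, 298) [0.4131 0.0333 0.069 ]
(385, 215) [ 0.6103 -0.2394  0.0039]
(363, 215) [ 0.6053 -0.1836  0.0487]
(412, 215) [ 0.606  -0.2961  0.0498]
(223, 315) [0.3703 0.1391 0.0422]
(205, 190) [0.6622 0.1878 0.0435]
(275, 165) [0.7206 0.0221 0.0518]
side cam [0.03312824 0.90020563 0.90649283]
(330, 400) [0.3366 0.2709 0.0039]
(225, 325) [0.5885 0.246  0.0517]
(250, 255) [0.6721 0.0327 0.0495]
(320, 292) [0.4943 0.019  0.0033]
(352, 293) [0.401  0.0526 0.0689]
```

View pics/crop1.png

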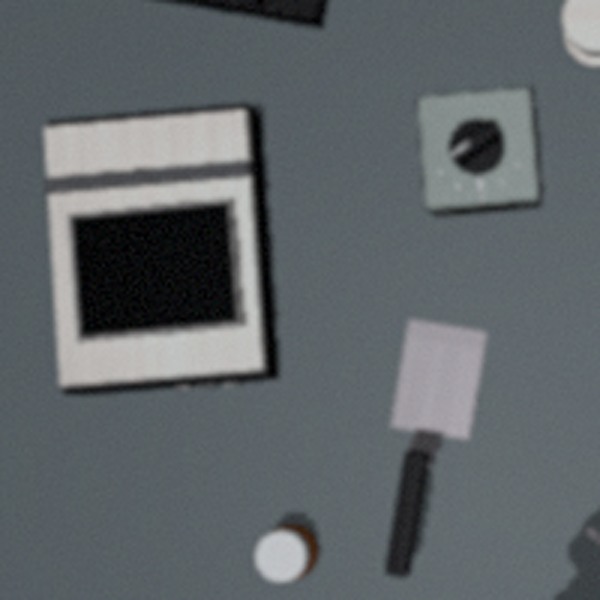

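View pics/crop2.png

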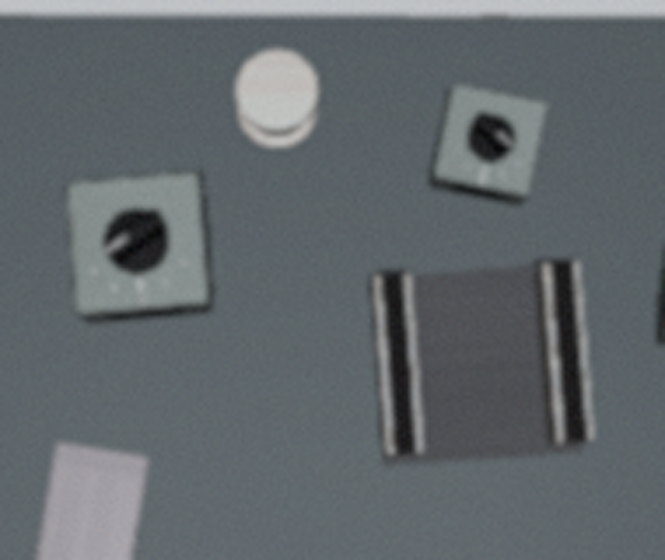

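```bash
cat > fit.py <<'E'
from station import r
from h import *
p=np.load("pics/top0_p.npy").astype(np.uint8);d=np.load("pics/top0_d.npy");W=cloud(r,"top",d)
S=4
def rect(mask_fn,box,z,name,x=None):
    x0,y0,x1,y1=box
    c=cv2.resize(p[y0:y1,x0:x1],None,fx=S,fy=S,interpolation=cv2.INTER_CUBIC)
    m=mask_fn(c).astype(np.uint8)
    n,l,st,_=cv2.connectedComponentsWithStats(m)
    k=1+np.argmax(st[1:,4]);m=(l==k).astype(np.uint8)
    cs,_=cv2.findContours(m,cv2.RETR_EXTERNAL,cv2.CHAIN_APPROX_NONE)
    cc=max(cs,key=cv2.contourArea)[:,0,:].astype(float)
    uv=(cc+0.5)/S-0.5+[x0,y0]
    P=atz(r,"top",uv,z)[:,:2].astype(np.float32)
    (cx,cy),(w,h),a=cv2.minAreaRect(P)
    print(name,"c",np.round((cx,cy),4),"size",np.round((w,h),4),"ang",round(a,2))
    return cv2.boxPoints(((cx,cy),(w,h),a)),P
g=lambda c:c.max(2)
if __name__=="__main__":
    for (y0,y1,x0,x1,n) in [(172,185,155,205,"deckfar"),(247,254,160,210,"decknear"),(205,235,162,202,"panel"),(190,240,360,365,"railL"),(190,240,410,414,"railR"),(242,265,268,284,"blade"),(285,315,265,269,"handle"),(166,190,275,280,"boxL"),(300,360,130,200,"bench1"),(280,330,400,470,"bench2"),(210,235,378,400,"base")]:
        z=W[y0:y1,x0:x1,2];print(n,np.median(z).round(4),z.std().round(4))
    rect(lambda c:g(c)>130,(138,155,225,270),0.044,"deck")
    rect(lambda c:g(c)<60,(150,192,214,245),0.0535,"glass")
    rect(lambda c:c[...,2].astype(int)>118,(255,230,300,280),0.0025,"blade")
    rect(lambda c:g(c)<60,(255,276,280,325),0.06,"handle")
    rect(lambda c:(c[...,1].astype(int)-c[...,2]>4)&(g(c)>110),(262,150,318,210),0.05,"box")
    rect(lambda c:g(c)<60,(280,165,300,193),0.07,"knob")
    rect(lambda c:g(c)<60,(358,182,372,242),0.05,"railL")
    rect(lambda c:g(c)<60,(404,180,418,240),0.05,"railR")
E
python3 fit.py
```

```text
deckfar 0.0443 0.0581
decknear 0.0443 0.0019
panel 0.0538 0.0846
railL 0.05 0.0019
railR 0.0497 0.0745
blade 0.0025 0.0568
handle 0.0662 0.0134
boxL 0.0497 0.0056
bench1 0.0013 0.0733
bench2 0.0015 0.0664
base 0.0052 0.0801
deck c [0.5834 0.2424] size [0.1533 0.162 ] ang 5.14
glass c [0.5914 0.2394] size [0.0916 0.1217] ang 5.99
blade c [0.5089 0.0231] size [0.0671 0.091 ] ang 81.05
handle c [0.4077 0.0365] size [0.0208 0.0972] ang 81.41
box c [ 0.6892 -0.0092] size [0.0895 0.0892] ang 5.4
knob c [ 0.6856 -0.0117] size [0.0387 0.0373] ang 0.74
railL c [ 0.6092 -0.1847] size [0.1212 0.0111] ang 4.56
railR c [ 0.6176 -0.2961] size [0.1209 0.0108] ang 4.83
```

```bash
cat > fit2.py <<'E'
from fit import *
def sides(box,P,name):
    # box 4 pts; for each side robust line
    c=box.mean(0);out=[]
    for i in range(4):
        a,b=box[i],box[(i+1)%4];t=(b-a)/np.linalg.norm(b-a);n=np.array([-t[1],t[0]])
        L=np.linalg.norm(b-a);s=(P-a)@t;e=np.abs((P-a)@n)
        q=P[(s>0.12*L)&(s<0.88*L)&(e<0.008)]
        vx,vy,x0,y0=cv2.fitLine(q,cv2.DIST_HUBER,0,0.001,0.001)[:,0]
        out.append((x0,y0,vx,vy))
        print("  ",name,"mid",np.round((x0,y0),4),"dir",round(np.degrees(np.arctan2(vy,vx)),2),"L",round(float(L),4),"n",len(q))
    m=np.array([o[:2] for o in out]);
    return out
for args in [(lambda c:g(c)>130,(138,155,225,270),0.044,"deck"),
  (lambda c:g(c)<60,(150,192,214,245),0.0535,"glass"),
  (lambda c:g(c)<100,(150,192,214,245),0.0535,"glass+"),
  (lambda c:c[...,2].astype(int)>118,(255,230,300,280),0.0025,"blade"),
  (lambda c:g(c)<60,(255,276,280,325),0.06,"handle"),
  (lambda c:(c[...,1].astype(int)-c[...,2]>4)&(g(c)>110),(262,150,318,210),0.05,"box"),
  (lambda c:g(c)<60,(358,182,372,242),0.05,"railL"),(lambda c:g(c)<60,(404,180,418,240),0.05,"railR")]:
    b,P=rect(*args);sides(b,P,args[3])
c=p[150:210,262:318];cv2.imwrite("pics/knob.png",cv2.resize(c,None,fx=10,fy=10,interpolation=cv2.INTER_CUBIC))
q=np.load("pics/side0_p.npy");cv2.imwrite("pics/sknob.png",cv2.resize(q[220:285,220:320],None,fx=8,fy=8,interpolation=cv2.INTER_CUBIC))
cv2.imwrite("pics/sheat.png",cv2.resize(q[270:400,140:300],None,fx=4.5,fy=4.5,interpolation=cv2.INTER_CUBIC))
E
python3 fit2.py
```

```text
deck c [0.5834 0.2424] size [0.1533 0.162 ] ang 5.14
   deck mid [0.5075 0.2354] dir -84.79 L 0.162 n 208
   deck mid [0.5906 0.1623] dir 5.18 L 0.1533 n 197
   deck mid [0.6598 0.2399] dir -84.7 L 0.162 n 207
   deck mid [0.5761 0.3226] dir 5.23 L 0.1533 n 196
glass c [0.5914 0.2394] size [0.0916 0.1217] ang 5.99
   glass mid [0.5464 0.2352] dir -84.05 L 0.1217 n 157
   glass mid [0.5979 0.1797] dir 5.7 L 0.0916 n 119
   glass mid [0.6363 0.2441] dir -84.02 L 0.1217 n 157
   glass mid [0.5848 0.2993] dir 5.87 L 0.0916 n 118
glass+ c [0.5913 0.2381] size [0.0956 0.1277] ang 6.02
   glass+ mid [0.5445 0.2332] dir -84.18 L 0.1277 n 164
   glass+ mid [0.5958 0.1757] dir 5.56 L 0.0956 n 123
   glass+ mid [0.6369 0.2565] dir -83.91 L 0.1277 n 165
   glass+ mid [0.5845 0.3012] dir 5.85 L 0.0956 n 123
blade c [0.5089 0.0231] size [0.0671 0.091 ] ang 81.05
   blade mid [ 0.5042 -0.0095] dir -8.76 L 0.091 n 113
   blade mid [0.5533 0.0161] dir 81.28 L 0.0671 n 82
   blade mid [0.5141 0.0556] dir -8.6 L 0.091 n 112
   blade mid [0.4657 0.0312] dir 81.4 L 0.0671 n 84
handle c [0.4077 0.0365] si
[... 366 characters left out ...]
 [ 0.6934 -0.0531] dir 5.35 L 0.0895 n 115
   box mid [ 0.7318 -0.0034] dir -84.87 L 0.0892 n 116
   box mid [0.6826 0.0329] dir 5.4 L 0.0895 n 116
railL c [ 0.6092 -0.1847] size [0.1212 0.0111] ang 4.56
   railL mid [ 0.549  -0.1886] dir -81.9 L 0.0111 n 17
   railL mid [ 0.6082 -0.1895] dir 4.43 L 0.1212 n 159
   railL mid [ 0.6694 -0.18  ] dir -89.69 L 0.0111 n 15
   railL mid [ 0.6086 -0.1801] dir 4.7 L 0.1212 n 158
railR c [ 0.6176 -0.2961] size [0.1209 0.0108] ang 4.83
   railR mid [ 0.5582 -0.3014] dir -82.22 L 0.0108 n 14
   railR mid [ 0.6179 -0.3011] dir 4.61 L 0.1209 n 159
   railR mid [ 0.6774 -0.2918] dir 89.66 L 0.0108 n 15
   railR mid [ 0.6169 -0.2914] dir 4.74 L 0.1209 n 158
```

```bash
python3 -c "
import cv2,numpy as np
a=cv2.imread('pics/knob.png');b=cv2.imread('pics/sknob.png');
cv2.imwrite('pics/kk.png',np.hstack([cv2.resize(a,(380,400)),cv2.resize(b,(420,400))]))"
```

```text
(no output)
```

View pics/kk.png

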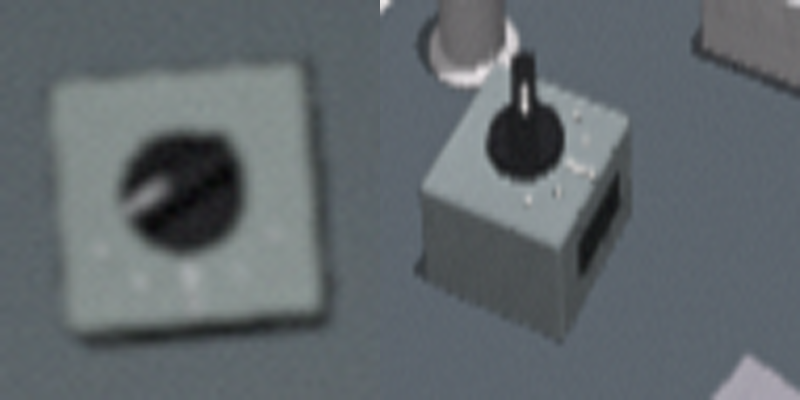

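View pics/sheat.png

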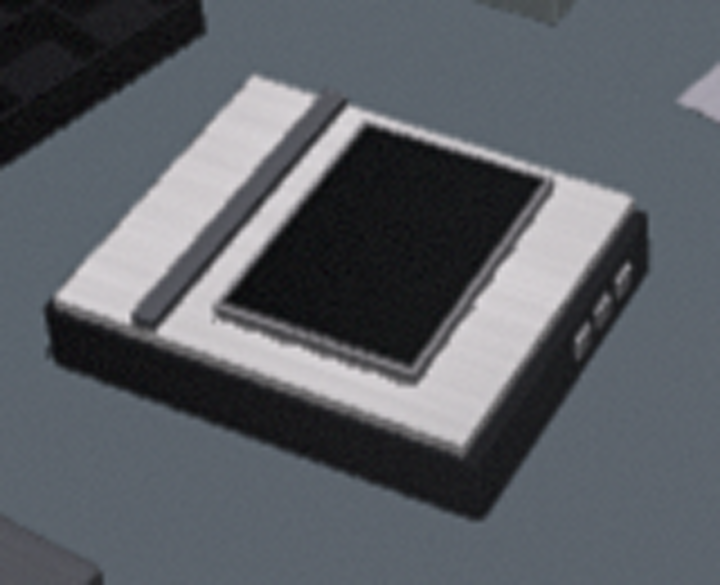

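```bash
cat > s.py <<'E'
# usage: s.py to x y z psi pitch | s.py rec 6 numbers(last row)  | s.py st
import sys,json,os
from station import r
from h import *
F="cmd.json"
def rot(psi,th=0):
    c,s=np.cos(np.radians(psi)),np.sin(np.radians(psi))
    return np.array([[0,c,s],[0,s,-c],[-1,0,0]])@R.from_euler('y',th,degrees=True).as_matrix()
def load():
    if os.path.exists(F):
        j=json.load(open(F));return np.array(j["p"]),np.array(j["R"])
    return np.array([.162,-.604,.223]),rot(105.05)
def desc(M):
    psi=np.degrees(np.arctan2(M[1,1],M[0,1]));return psi,np.degrees(np.arctan2(-M[0,0]*np.sin(np.radians(psi))+M[1,0]*np.cos(np.radians(psi)),-M[2,0])),np.degrees(np.arcsin(M[2,1]))
p,M=load();a=sys.argv[2:];k=sys.argv[1]
if k in("rec","recto"):
    v=np.array(a[:6],float);p=p+M@(v[:3]/100);M=M@R.from_rotvec(np.radians(v[3:]*10)).as_matrix()
    json.dump({"p":p.tolist(),"R":M.tolist()},open(F,"w"));a=a[6:]
if k in("to","recto"):
    x=np.array(a,float);T=rot(x[3],x[4]);d=M.T@(x[:3]-p)*100;w=np.degrees((R.from_matrix(M.T@T)).as_rotvec())/10
    print("row cm/10deg",d.round(3),w.round(3),"dist",np.linalg.norm(d).round(2))
s=r.sense()
print("cmd",p.round(4),np.round(desc(M),2)," meas",s["tcp_pos"].round(4),np.round(desc(s["ee_rot"]),2),"t",round(s["time_s"],2),"F",s["wrist_force"].round(2),"Mo",s["moment"].round(3),"g",round(s["gripper_width"],3))
E
python3 s.py to 0.688 -0.009 0.16 35.3 0
```

```text
row cm/10deg [ 6.3   43.801 66.246] [6.975 0.    0.   ] dist 79.67
cmd [ 0.162 -0.604  0.223] [105.05  -0.     0.  ]  meas [ 0.1623 -0.603   0.2216] [1.0505e+02 1.0000e-02 1.1000e-01] t 0.1 F [-0.14  0.46 -0.21] Mo [-0.027 -0.008  0.015] g 1.001
```

{"op": "play_rows", "data": {"plan": [[[0.4,2.9,4.4,0.45,0,0],[0.8,5.8,8.8,0.9,0,0],[1.2,8.7,13.2,1.4,0,0],[1.6,11.6,17.6,1.85,0,0],[2.0,14.6,22.0,2.3,0,0]]], "hand": 0.6}}

```text
time_s: 0.72
tcp_pos: [0.3377, -0.4038, 0.2021]
ee_rot: [[-0.0, 0.141, 0.99], [0.0, 0.99, -0.141], [-1.0, 0.0, -0.0]]
wrist_force: [0.2, 0.3, -0.9]
gripper_width: 0.614
```

```bash
python3 s.py recto 2.0 14.6 22 2.3 0 0  0.688 -0.009 0.16 35.3 0
```

```text
row cm/10deg [ 4.3   44.168 29.319] [4.675 0.    0.   ] dist 53.19
cmd [ 0.3365 -0.4059  0.203 ] [82.05  0.    0.  ]  meas [ 0.3377 -0.4038  0.2021] [8.19e+01 2.00e-02 2.00e-02] t 0.72 F [ 0.21  0.26 -0.94] Mo [-0.149 -0.061 -0.032] g 0.614
```

{"op": "play_rows", "data": {"plan": [[[0.4,4.4,2.9,0.45,0,0],[0.8,8.8,5.8,0.9,0,0],[1.2,13.2,8.7,1.4,0,0],[1.6,17.6,11.6,1.85,0,0],[2.1,22.0,14.6,2.3,0,0]]]}}

```text
time_s: 1.35
tcp_pos: [0.5126, -0.2061, 0.1812]
ee_rot: [[-0.0, 0.516, 0.856], [0.0, 0.856, -0.516], [-1.0, -0.0, -0.0]]
wrist_force: [0.2, -1.1, -0.7]
gripper_width: 0.602
```

```bash
python3 s.py recto 2.1 22 14.6 2.3 0 0  0.688 -0.009 0.15 35.3 0
```

```text
row cm/10deg [ 3.2   26.157  4.887] [2.375 0.    0.   ] dist 26.8
cmd [ 0.5116 -0.2082  0.182 ] [59.05  0.    0.  ]  meas [ 0.5126 -0.2061  0.1812] [ 5.892e+01  2.000e-02 -0.000e+00] t 1.35 F [ 0.18 -1.15 -0.73] Mo [-0.113 -0.038  0.017] g 0.602
```

{"op": "play_rows", "data": {"plan": [[[0.6,5.2,1.0,0.5,0,0],[1.3,10.5,2.0,0.95,0,0],[1.9,15.7,3.0,1.4,0,0],[2.6,21.0,4.0,1.9,0,0],[3.2,26.15,4.9,2.4,0,0]]]}}

```text
time_s: 1.98
tcp_pos: [0.6891, -0.0071, 0.1486]
ee_rot: [[-0.001, 0.82, 0.572], [-0.0, 0.572, -0.82], [-1.0, -0.001, -0.001]]
wrist_force: [-0.2, -0.8, 0.5]
gripper_width: 0.602
```

```bash
python3 s.py recto 3.2 26.15 4.9 2.4 0 0  0.688 -0.009 0.063 35.3 0
python3 - <<'E'
from station import r
import cv2
p,d=r.capture("side");cv2.imwrite("pics/side1.png",cv2.resize(p[180:290,190:350],None,fx=5,fy=5,interpolation=cv2.INTER_CUBIC))
E
```

```text
row cm/10deg [ 8.7e+00  1.0e-03 -1.5e-02] [-0.025  0.     0.   ] dist 8.7
cmd [ 0.6881 -0.0091  0.15  ] [35.05  0.    0.  ]  meas [ 0.6891 -0.0071  0.1486] [34.9   0.04 -0.06] t 1.98 F [-0.2  -0.82  0.5 ] Mo [-0.126 -0.089 -0.029] g 0.602
```

View pics/side1.png

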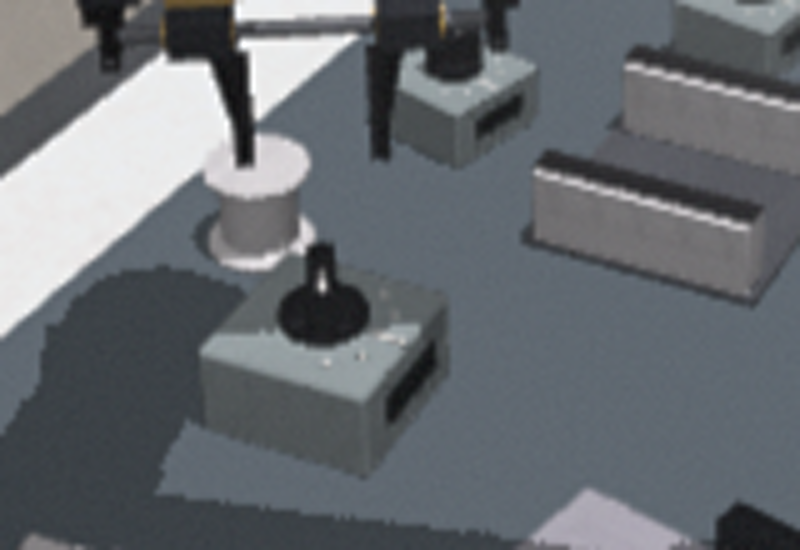

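{"op": "play_rows", "data": {"plan": [[[3.0,0,0,0,0,0],[6.0,0,0,0,0,0],[8.6,0,0,0,0,0],[8.6,0,0,0,0,0]]], "hand": 0.6}}

```text
time_s: 2.52
tcp_pos: [0.6863, -0.0089, 0.0605]
ee_rot: [[-0.006, 0.819, 0.574], [-0.001, 0.574, -0.819], [-1.0, -0.006, -0.003]]
wrist_force: [0.2, 0.1, 0.4]
gripper_width: 0.596
```

```bash
python3 s.py rec 8.6 0 0 0 0 0
python3 - <<'E'
from station import r
import cv2
p,d=r.capture("side");cv2.imwrite("pics/side2.png",cv2.resize(p[180:290,190:350],None,fx=5,fy=5,interpolation=cv2.INTER_CUBIC))
E
```

```text
cmd [ 0.6881 -0.0091  0.064 ] [35.05  0.    0.  ]  meas [ 0.6863 -0.0089  0.0605] [35.05  0.17 -0.32] t 2.52 F [0.24 0.05 0.37] Mo [-0.079 -0.066  0.007] g 0.596
```

View pics/side2.png

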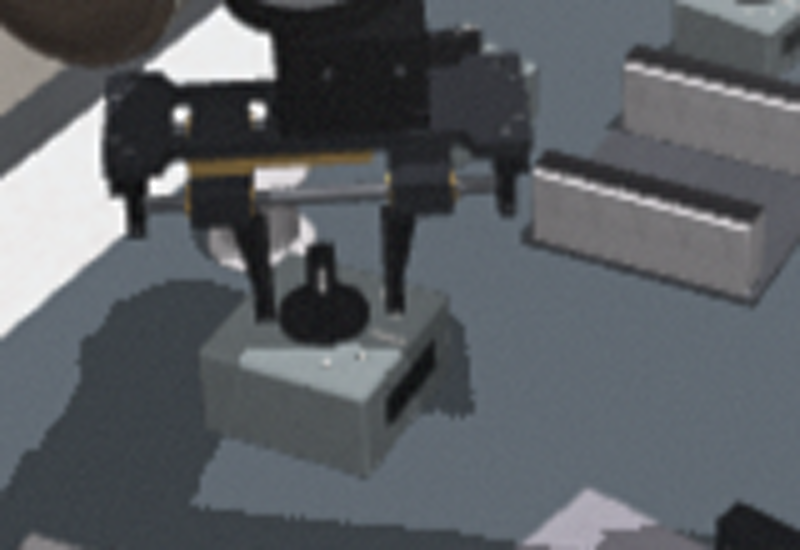

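{"op": "play_rows", "data": {"plan": [[[0,0,0,0,0,0],[0,0,0,0,0,0],[0,0,0,0,0,0],[0,0,0,0,0,0]]], "hand": 0}}

```text
time_s: 3.08
tcp_pos: [0.6885, -0.0086, 0.064]
ee_rot: [[0.001, 0.819, 0.574], [0.0, 0.574, -0.819], [-1.0, 0.001, 0.0]]
wrist_force: [0.3, -0.0, -0.4]
gripper_width: 0.23
```

{"op": "play_rows", "data": {"plan": [[[0,0,0,0,0,0],[0,0,0,0,0,0]]]}}

```text
time_s: 3.32
tcp_pos: [0.6895, -0.0079, 0.0639]
ee_rot: [[0.003, 0.818, 0.575], [0.001, 0.575, -0.818], [-1.0, 0.003, 0.001]]
wrist_force: [2.8, 2.3, -0.1]
gripper_width: 0.158
```

{"op": "play_rows", "data": {"plan": [[[0,0.1,0,-1.0,0,0],[0,0.1,0,-2.0,0,0],[0,0.1,0,-3.0,0,0],[0,0.1,0,-4.0,0,0],[0,0.1,0,-5.0,0,0]]]}}

```text
time_s: 3.95
tcp_pos: [0.6891, -0.0085, 0.0639]
ee_rot: [[-0.0, 0.081, 0.997], [-0.001, 0.997, -0.081], [-1.0, -0.001, -0.0]]
wrist_force: [0.9, -0.4, 1.5]
gripper_width: 0.159
```

{"op": "play_rows", "data": {"plan": [[[0,0,0,-1.0,0,0],[0,0,0,-1.0,0,0],[0,0,0,-1.0,0,0]]]}}

```text
time_s: 4.32
tcp_pos: [0.6891, -0.0086, 0.0639]
ee_rot: [[-0.0, -0.086, 0.996], [-0.001, 0.996, 0.086], [-1.0, -0.001, -0.0]]
wrist_force: [0.4, -1.5, 1.7]
gripper_width: 0.158
```

```bash
python3 s.py rec 0 0.1 0 -5 0 0 ;python3 s.py rec 0 0 0 -1 0 0
python3 - <<'E'
from station import r
import cv2
p,d=r.capture("side");cv2.imwrite("pics/side3.png",cv2.resize(p[180:290,190:350],None,fx=5,fy=5,interpolation=cv2.INTER_CUBIC))
E
```

```text
cmd [ 0.6889 -0.0085  0.064 ] [85.05  0.    0.  ]  meas [ 0.6891 -0.0086  0.0639] [ 9.492e+01  2.000e-02 -5.000e-02] t 4.33 F [ 0.41 -1.54  1.67] Mo [-0.671 -0.157 -0.015] g 0.158
cmd [ 0.6889 -0.0085  0.064 ] [95.05 -0.    0.  ]  meas [ 0.6891 -0.0086  0.0639] [ 9.492e+01  2.000e-02 -5.000e-02] t 4.33 F [ 0.41 -1.54  1.67] Mo [-0.671 -0.157 -0.015] g 0.158
```

View pics/side3.png

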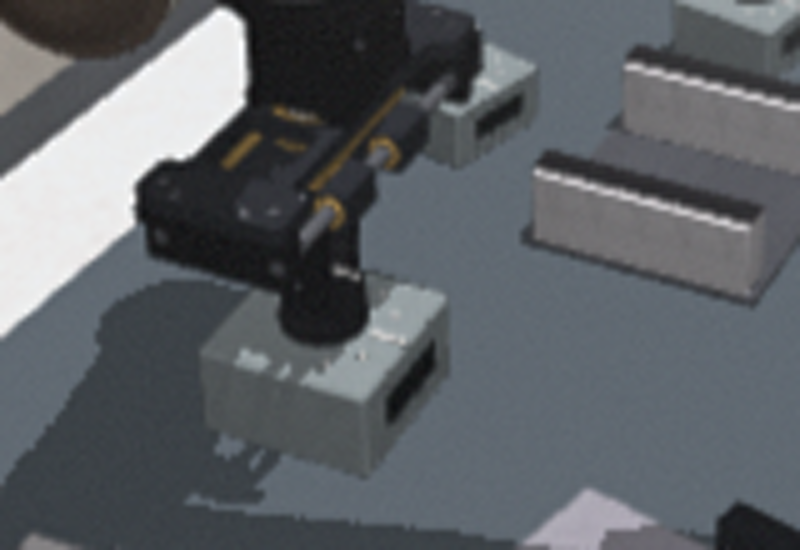

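{"op": "play_rows", "data": {"plan": [[[0,0,0,0,0,0],[0,0,0,0,0,0],[0,0,0,0,0,0],[-3,0,0,0,0,0],[-7,0,0,0,0,0]]], "hand": 0.6}}

```text
time_s: 5.0
tcp_pos: [0.6882, -0.0079, 0.1327]
ee_rot: [[-0.004, -0.088, 0.996], [-0.0, 0.996, 0.088], [-1.0, -0.0, -0.004]]
wrist_force: [0.5, 0.8, 0.5]
gripper_width: 0.577
```

```bash
python3 s.py recto -7 0 0 0 0 0  0.4308 0.0351 0.16 81.2 0
python3 - <<'E'
from station import r
import cv2
p,d=r.capture("side");cv2.imwrite("pics/side4.png",cv2.resize(p[180:290,190:350],None,fx=5,fy=5,interpolation=cv2.INTER_CUBIC))
E
```

```text
row cm/10deg [ -2.6     6.62  -25.325] [1.385 0.    0.   ] dist 26.3
cmd [ 0.6889 -0.0085  0.134 ] [95.05 -0.    0.  ]  meas [ 0.6882 -0.0079  0.1327] [95.05  0.21 -0.  ] t 5.0 F [0.49 0.81 0.49] Mo [ 0.018 -0.11  -0.005] g 0.577
```

View pics/side4.png

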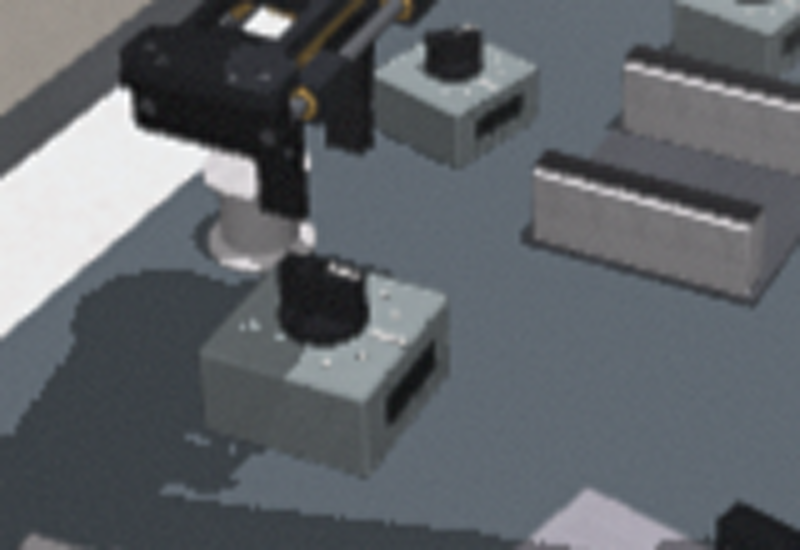

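{"op": "play_rows", "data": {"plan": [[[-0.5,1.3,-5.1,0.3,0,0],[-1.0,2.6,-10.2,0.6,0,0],[-1.5,3.9,-15.2,0.9,0,0],[-2.0,5.2,-20.3,1.2,0,0],[-2.6,6.5,-25.3,1.4,0,0]]]}}

```text
time_s: 5.68
tcp_pos: [0.4298, 0.0346, 0.1596]
ee_rot: [[0.0, 0.157, 0.988], [0.0, 0.988, -0.157], [-1.0, 0.0, 0.0]]
wrist_force: [-0.1, 1.7, -0.1]
gripper_width: 0.603
```

```bash
python3 s.py recto -2.6 6.5 -25.3 1.4 0 0  0.4308 0.034 0.036 81.25 0
python3 - <<'E'
from station import r
import cv2
p,d=r.capture("side");cv2.imwrite("pics/side5.png",cv2.resize(p[220:340,270:430],None,fx=5,fy=5,interpolation=cv2.INTER_CUBIC))
E
```

```text
row cm/10deg [ 1.24e+01  2.00e-03 -3.60e-02] [-0.02  0.    0.  ] dist 12.4
cmd [0.4312 0.0339 0.16  ] [81.05  0.    0.  ]  meas [0.4298 0.0346 0.1596] [ 8.096e+01 -1.000e-02  1.000e-02] t 5.67 F [-0.07  1.69 -0.11] Mo [ 0.121 -0.03   0.02 ] g 0.603
```

View pics/side5.png

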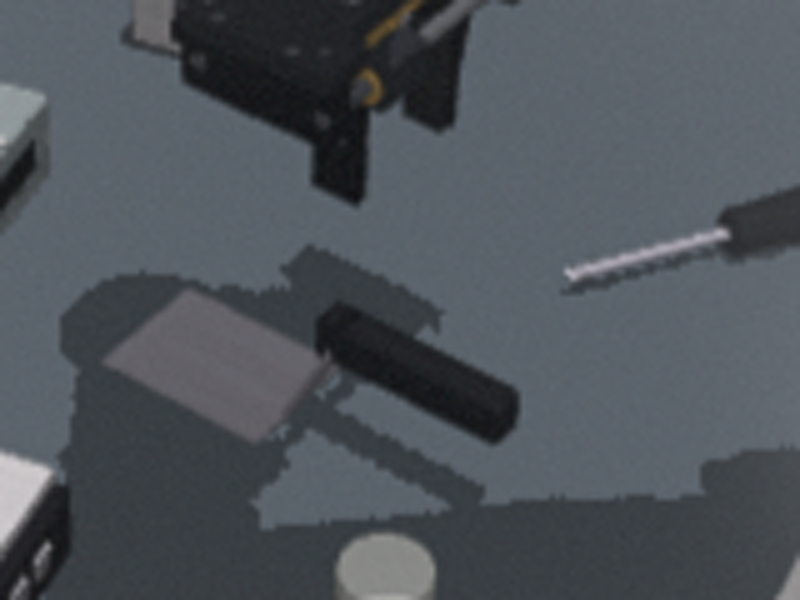

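{"op": "play_rows", "data": {"plan": [[[4.2,0,0,0,0,0],[8.4,0,0,0,0,0],[12.4,0,0,0,0,0],[12.4,0,0,0,0,0],[12.4,0,0,0,0,0]]]}}

```text
time_s: 6.35
tcp_pos: [0.4325, 0.0349, 0.0366]
ee_rot: [[0.002, 0.155, 0.988], [0.001, 0.988, -0.155], [-1.0, 0.001, 0.002]]
wrist_force: [-0.4, 0.8, 0.5]
gripper_width: 0.601
```

{"op": "play_rows", "data": {"plan": [[[0,0,0,0,0,0],[0,0,0,0,0,0],[0,0,0,0,0,0],[0,0,0,0,0,0],[0,0,0,0,0,0]]], "hand": 0}}

```text
time_s: 6.98
tcp_pos: [0.4316, 0.0345, 0.0358]
ee_rot: [[0.0, 0.155, 0.988], [0.0, 0.988, -0.155], [-1.0, 0.0, 0.0]]
wrist_force: [-0.6, 0.8, 2.1]
gripper_width: 0.2
```

```bash
python3 s.py rec 12.4 0 0 0 0 0
python3 - <<'E'
from station import r
import cv2
p,d=r.capture("side");cv2.imwrite("pics/side6.png",cv2.resize(p[220:340,270:430],None,fx=5,fy=5,interpolation=cv2.INTER_CUBIC))
E
```

```text
cmd [0.4312 0.0339 0.036 ] [81.05  0.    0.  ]  meas [0.4316 0.0345 0.0358] [ 8.107e+01 -2.000e-02  1.000e-02] t 6.97 F [-0.58  0.82  2.11] Mo [0.152 0.147 0.025] g 0.2
```

View pics/side6.png

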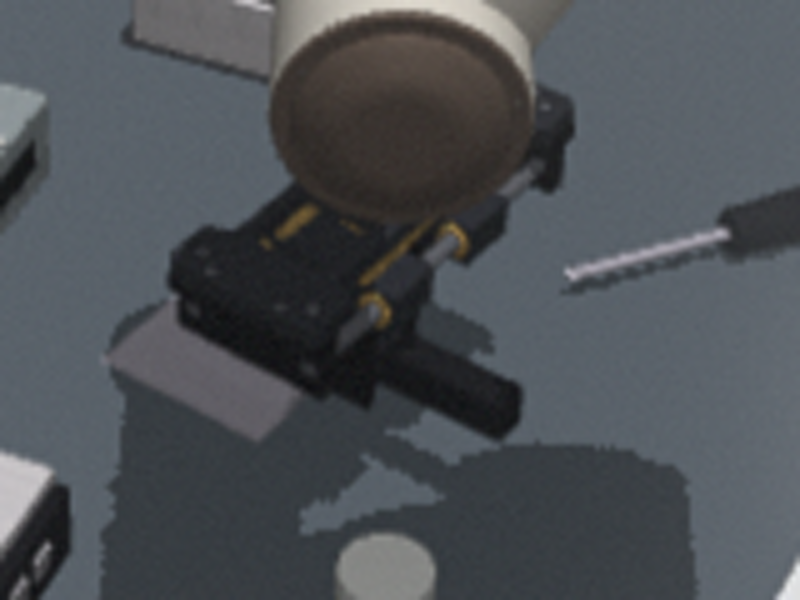

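{"op": "play_rows", "data": {"plan": [[[-2,0,0,0,0,0],[-6,0,0,0,0,0],[-10,0,0,0,0,0],[-10,0,0,0,0,0]]]}}

```text
time_s: 7.52
tcp_pos: [0.4331, 0.0351, 0.1379]
ee_rot: [[0.006, 0.155, 0.988], [0.003, 0.988, -0.155], [-1.0, 0.003, 0.005]]
wrist_force: [0.4, 1.1, -1.5]
gripper_width: 0.207
```

```bash
python3 s.py recto -10 0 0 0 0 0 0.395 0.222 0.125 95.2 5
python3 - <<'E'
from station import r
import cv2
p,d=r.capture("side");cv2.imwrite("pics/side7.png",cv2.resize(p[200:340,230:430],None,fx=4,fy=4,interpolation=cv2.INTER_CUBIC))
E
```

```text
row cm/10deg [ 1.1   18.016 -6.498] [-1.414  0.497 -0.062] dist 19.18
cmd [0.4312 0.0339 0.136 ] [81.05  0.    0.  ]  meas [0.4331 0.0351 0.1379] [81.07 -0.31  0.2 ] t 7.53 F [ 0.44  1.1  -1.5 ] Mo [-0.043  0.031 -0.036] g 0.207
```

View pics/side7.png

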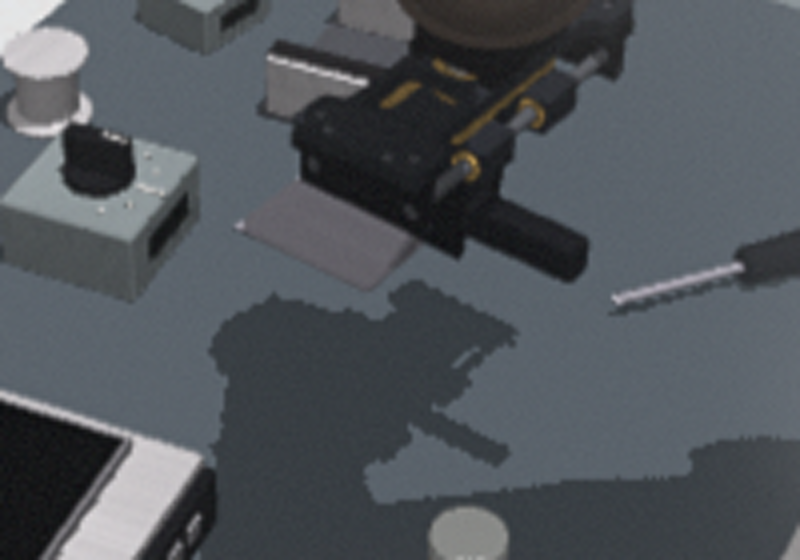

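{"op": "play_rows", "data": {"plan": [[[0.1,4.5,-1.6,-0.35,0.1,0],[0.4,9.0,-3.2,-0.7,0.2,0],[0.7,13.5,-4.9,-1.1,0.35,-0.05],[1.1,18.0,-6.5,-1.4,0.5,-0.06],[1.1,18.0,-6.5,-1.4,0.5,-0.06]]]}}

```text
time_s: 8.2
tcp_pos: [0.3943, 0.2243, 0.1224]
ee_rot: [[-0.09, -0.092, 0.992], [-0.01, 0.996, 0.091], [-0.996, -0.002, -0.091]]
wrist_force: [0.1, -0.8, -1.8]
gripper_width: 0.202
```

```bash
python3 s.py recto 1.1 18.0 -6.5 -1.4 0.5 -0.06 0.4024 0.2223 0.1007 95.2 5
python3 - <<'E'
from station import r
import cv2,numpy as np
for n in("side","top"):
    p,d=r.capture(n);np.save(f"pics/{n}8_d.npy",d);np.save(f"pics/{n}8_p.npy",p)
    c=p[230:430,130:400] if n=="side" else p[140:350,120:340]
    cv2.imwrite(f"pics/{n}8.png",cv2.resize(c,None,fx=2.8,fy=2.8,interpolation=cv2.INTER_CUBIC))
E
```

```text
row cm/10deg [ 2.355 -0.021  0.956] [-0.014 -0.002 -0.003] dist 2.54
cmd [0.395  0.2218 0.125 ] [9.506e+01 5.020e+00 1.000e-02]  meas [0.3943 0.2243 0.1224] [95.26  5.2  -0.1 ] t 8.2 F [ 0.15 -0.78 -1.84] Mo [-0.091 -0.108  0.021] g 0.202
```

View pics/side8.png

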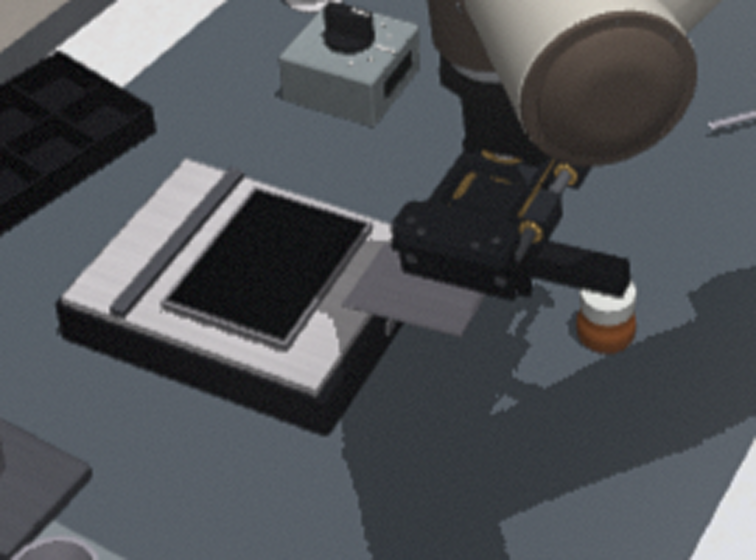

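View pics/top8.png

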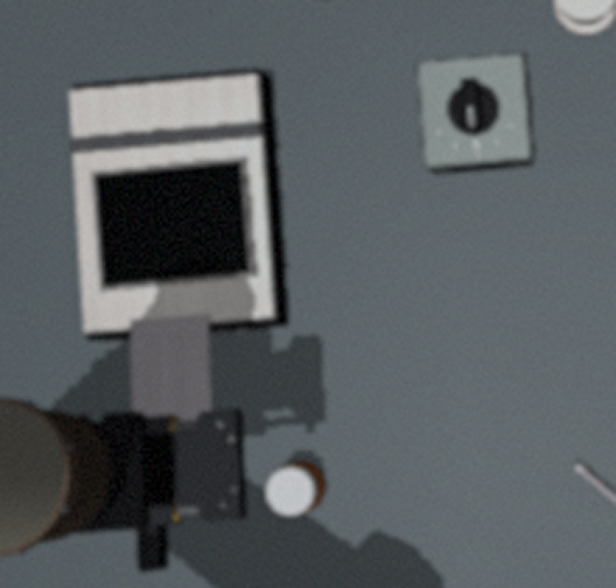

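{"op": "play_rows", "data": {"plan": [[[1.2,0,0.5,0,0,0],[2.35,0,0.95,0,0,0],[2.35,0,0.95,0,0,0],[2.35,0,0.95,0,0,0],[2.35,0,0.95,0,0,0]]]}}

```text
time_s: 8.93
tcp_pos: [0.4028, 0.2231, 0.1006]
ee_rot: [[-0.087, -0.088, 0.992], [-0.007, 0.996, 0.088], [-0.996, 0.001, -0.087]]
wrist_force: [-0.2, 0.2, -2.5]
gripper_width: 0.201
```

```bash
python3 s.py recto 2.35 0 0.95 0 0 0 0.4024 0.2223 0.0907 95.2 5
```

```text
row cm/10deg [ 1.002 -0.022  0.093] [-0.014 -0.002 -0.003] dist 1.01
cmd [0.4023 0.2225 0.1008] [9.506e+01 5.020e+00 1.000e-02]  meas [0.4028 0.2231 0.1006] [9.506e+01 4.990e+00 4.000e-02] t 8.93 F [-0.22  0.22 -2.5 ] Mo [ 0.036 -0.191 -0.007] g 0.201
```

{"op": "play_rows", "data": {"plan": [[[0.2,0,0.017,0,0,0],[0.4,0,0.035,0,0,0],[0.6,0,0.05,0,0,0],[0.6,0,0.05,0,0,0],[0.6,0,0.05,0,0,0]]]}}

```text
time_s: 9.55
tcp_pos: [0.4026, 0.223, 0.0943]
ee_rot: [[-0.087, -0.088, 0.992], [-0.008, 0.996, 0.088], [-0.996, 0.0, -0.088]]
wrist_force: [-0.2, -0.2, -2.1]
gripper_width: 0.204
```

{"op": "play_rows", "data": {"plan": [[[0.1,0,0.01,0,0,0],[0.1,0,0.01,0,0,0],[0.2,0,0.017,0,0,0],[0.2,0,0.017,0,0,0]]]}}

```text
time_s: 10.05
tcp_pos: [0.4026, 0.223, 0.0922]
ee_rot: [[-0.087, -0.088, 0.992], [-0.008, 0.996, 0.088], [-0.996, 0.0, -0.088]]
wrist_force: [-1.0, -0.7, -1.6]
gripper_width: 0.199
```

```bash
python3 s.py rec 0.6 0 0.05 0 0 0;python3 s.py rec 0.2 0 0.017 0 0 0
```

```text
cmd [0.4023 0.2225 0.0947] [9.506e+01 5.020e+00 1.000e-02]  meas [0.4026 0.223  0.0922] [9.507e+01 5.030e+00 1.000e-02] t 10.05 F [-0.99 -0.67 -1.58] Mo [ 0.012 -0.129 -0.006] g 0.199
cmd [0.4023 0.2225 0.0927] [9.506e+01 5.020e+00 1.000e-02]  meas [0.4026 0.223  0.0922] [9.507e+01 5.030e+00 1.000e-02] t 10.05 F [-0.99 -0.67 -1.58] Mo [ 0.012 -0.129 -0.006] g 0.199
```

{"op": "play_rows", "data": {"plan": [[[0.1,0,0.01,0,0,0],[0.1,0,0.01,0,0,0],[0.1,0,0.01,0,0,0]]]}}

```text
time_s: 10.42
tcp_pos: [0.4026, 0.2231, 0.0914]
ee_rot: [[-0.087, -0.088, 0.992], [-0.007, 0.996, 0.088], [-0.996, 0.0, -0.087]]
wrist_force: [0.3, -0.3, -0.4]
gripper_width: 0.204
```

{"op": "play_rows", "data": {"plan": [[[0.1,0,0.01,0,0,0],[0.1,0,0.01,0,0,0],[0.1,0,0.01,0,0,0]]]}}

```text
time_s: 10.8
tcp_pos: [0.4026, 0.2231, 0.0904]
ee_rot: [[-0.087, -0.088, 0.992], [-0.007, 0.996, 0.088], [-0.996, 0.0, -0.087]]
wrist_force: [-2.0, -0.0, 2.3]
gripper_width: 0.205
```

{"op": "play_rows", "data": {"plan": [[[-0.05,0,0.6,0,0,0],[-0.1,0,1.2,0,0,0],[-0.16,0,1.8,0,0,0],[-0.21,0,2.4,0,0,0],[-0.26,0,3.0,0,0,0]]]}}

```text
time_s: 11.42
tcp_pos: [0.4327, 0.2255, 0.0902]
ee_rot: [[-0.088, -0.088, 0.992], [-0.008, 0.996, 0.088], [-0.996, -0.0, -0.088]]
wrist_force: [-4.2, -1.0, 3.7]
gripper_width: 0.201
```

```bash
python3 s.py rec 0.2 0 0.02 0 0 0;python3 s.py rec -.26 0 3.0 0 0 0;  python3 - <<'E'
from station import r
import cv2,numpy as np
for n in("side","top"):
    p,d=r.capture(n)
    c=p[270:370,140:300] if n=="side" else p[140:350,120:340]
    cv2.imwrite(f"pics/{n}9.png",cv2.resize(c,None,fx=4.8 if n=="side" else 2.8,fy=4.8 if n=="side" else 2.8,interpolation=cv2.INTER_CUBIC))
E
```

```text
cmd [0.4023 0.2225 0.0907] [9.506e+01 5.020e+00 1.000e-02]  meas [0.4327 0.2255 0.0902] [ 9.506e+01  5.080e+00 -1.000e-02] t 11.43 F [-4.2  -1.02  3.73] Mo [-0.009  0.629  0.004] g 0.201
cmd [0.4323 0.2252 0.0907] [9.506e+01 5.020e+00 1.000e-02]  meas [0.4327 0.2255 0.0902] [ 9.506e+01  5.080e+00 -1.000e-02] t 11.43 F [-4.2  -1.02  3.73] Mo [-0.009  0.629  0.004] g 0.201
```

View pics/side9.png

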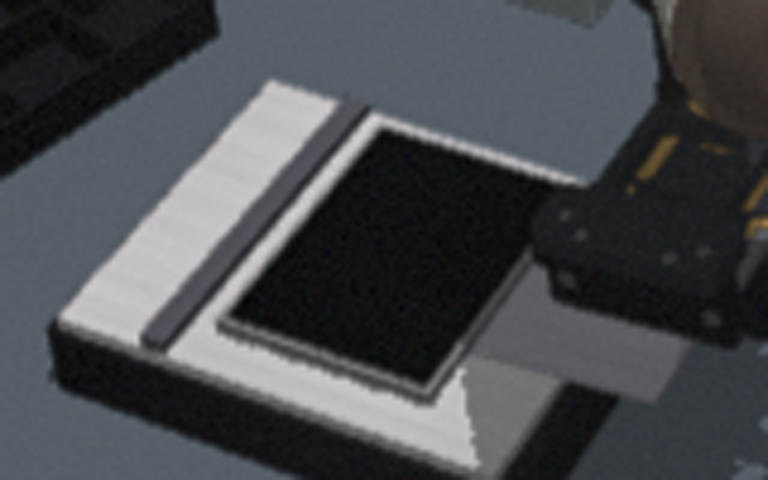

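{"op": "play_rows", "data": {"plan": [[[-0.08,0,0.5,0,0,0],[-0.12,0,1.0,0,0,0],[-0.16,0,1.5,0,0,0],[-0.2,0,2.0,0,0,0],[-0.25,0,2.5,0,0,0]]]}}

```text
time_s: 12.15
tcp_pos: [0.4579, 0.2279, 0.0905]
ee_rot: [[-0.087, -0.088, 0.992], [-0.008, 0.996, 0.088], [-0.996, 0.0, -0.088]]
wrist_force: [-3.2, 0.4, 1.7]
gripper_width: 0.205
```

```bash
python3 s.py rec -.25 0 2.5 0 0 0;  python3 - <<'E'
from station import r
import cv2,numpy as np
for n in("side",):
    p,d=r.capture(n)
    c=p[270:370,140:300] if n=="side" else p[140:350,120:340]
    cv2.imwrite(f"pics/{n}10.png",cv2.resize(c,None,fx=4.8 if n=="side" else 2.8,fy=4.8 if n=="side" else 2.8,interpolation=cv2.INTER_CUBIC))
E
```

```text
cmd [0.4573 0.2274 0.091 ] [9.506e+01 5.020e+00 1.000e-02]  meas [0.4579 0.2279 0.0905] [9.506e+01 5.040e+00 1.000e-02] t 12.15 F [-3.15  0.42  1.73] Mo [-0.054  0.623 -0.007] g 0.205
```

View pics/side10.png

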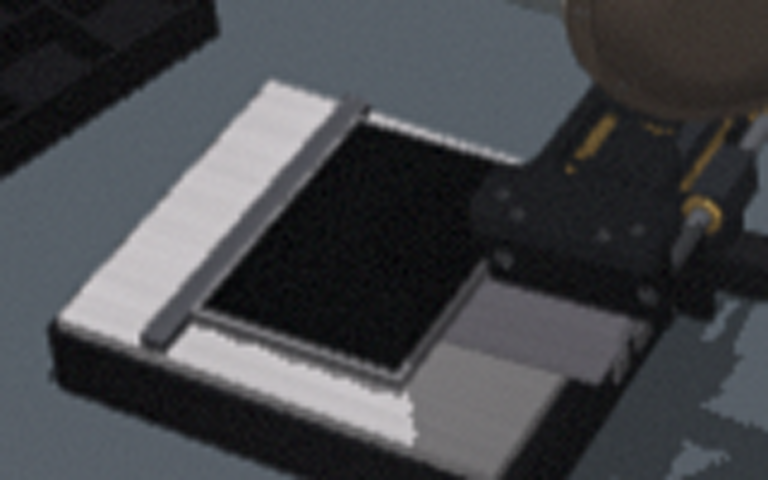

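{"op": "play_rows", "data": {"plan": [[[-0.04,0,0.5,0,0,0],[-0.09,0,1.0,0,0,0],[-0.13,0,1.5,0,0,0],[-0.17,0,2.0,0,0,0],[-0.22,0,2.5,0,0,0]]]}}

```text
time_s: 12.82
tcp_pos: [0.483, 0.2301, 0.0905]
ee_rot: [[-0.087, -0.088, 0.992], [-0.008, 0.996, 0.088], [-0.996, 0.0, -0.088]]
wrist_force: [-2.1, 0.2, 1.7]
gripper_width: 0.205
```

```bash
python3 s.py rec -.22 0 2.5 0 0 0;  python3 - <<'E'
from station import r
import cv2,numpy as np
for n in("side",):
    p,d=r.capture(n)
    c=p[270:370,140:300] if n=="side" else p[140:350,120:340]
    cv2.imwrite(f"pics/{n}11.png",cv2.resize(c,None,fx=4.8 if n=="side" else 2.8,fy=4.8 if n=="side" else 2.8,interpolation=cv2.INTER_CUBIC))
E
```

```text
cmd [0.4823 0.2296 0.091 ] [9.506e+01 5.020e+00 1.000e-02]  meas [0.483  0.2301 0.0905] [9.507e+01 5.020e+00 1.000e-02] t 12.82 F [-2.14  0.23  1.74] Mo [-0.136  0.482  0.043] g 0.205
```

View pics/side11.png

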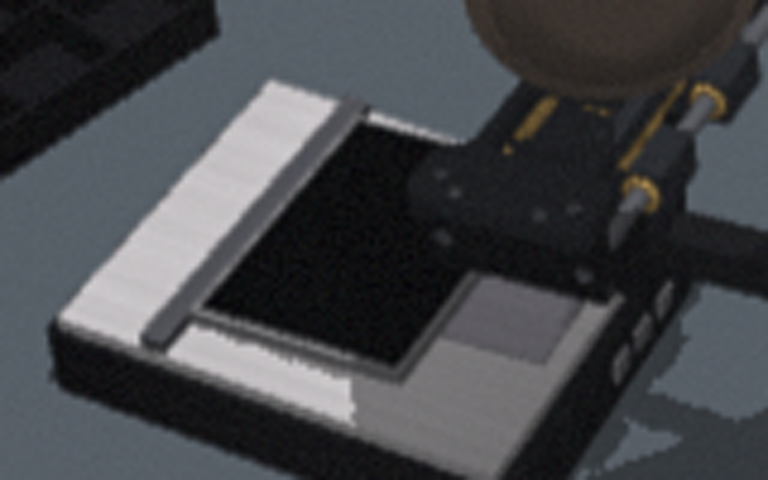

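{"op": "play_rows", "data": {"plan": [[[-0.04,0,0.5,0,0,0],[-0.09,0,1.0,0,0,0],[-0.13,0,1.5,0,0,0],[-0.17,0,2.0,0,0,0],[-0.22,0,2.5,0,0,0]]]}}

```text
time_s: 13.5
tcp_pos: [0.5074, 0.2321, 0.0905]
ee_rot: [[-0.088, -0.088, 0.992], [-0.008, 0.996, 0.088], [-0.996, -0.0, -0.089]]
wrist_force: [-5.0, -0.4, 1.7]
gripper_width: 0.198
```

```bash
python3 s.py rec -.22 0 2.5 0 0 0;  python3 - <<'E'
from station import r
import cv2,numpy as np
for n in("side",):
    p,d=r.capture(n)
    c=p[270:370,140:300] if n=="side" else p[140:350,120:340]
    cv2.imwrite(f"pics/{n}12.png",cv2.resize(c,None,fx=4.8 if n=="side" else 2.8,fy=4.8 if n=="side" else 2.8,interpolation=cv2.INTER_CUBIC))
E
```

```text
cmd [0.5073 0.2318 0.091 ] [9.506e+01 5.020e+00 1.000e-02]  meas [0.5074 0.2321 0.0905] [ 9.506e+01  5.090e+00 -1.000e-02] t 13.5 F [-4.97 -0.44  1.71] Mo [-0.117  1.006 -0.04 ] g 0.198
```

View pics/side12.png

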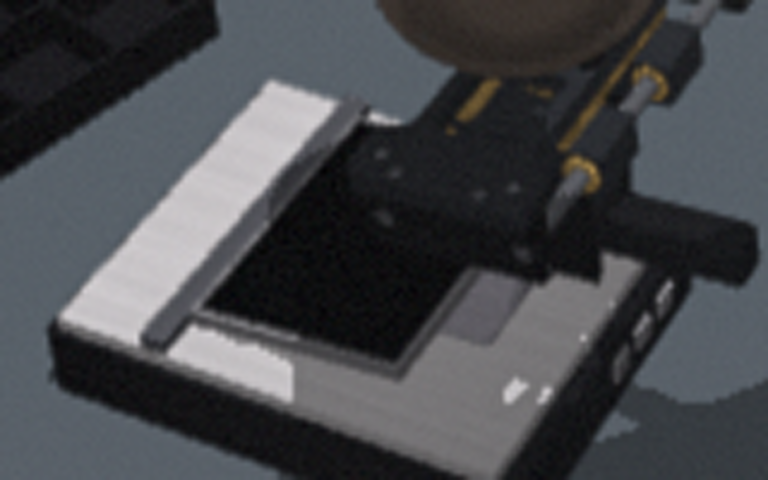

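{"op": "play_rows", "data": {"plan": [[[-0.03,0,0.3,0,0,0],[-0.05,0,0.6,0,0,0],[-0.08,0,0.9,0,0,0],[-0.08,0,0.9,0,0,0]]]}}

```text
time_s: 14.05
tcp_pos: [0.5172, 0.2333, 0.0905]
ee_rot: [[-0.086, -0.088, 0.992], [-0.007, 0.996, 0.088], [-0.996, 0.0, -0.087]]
wrist_force: [-3.4, -0.6, 1.9]
gripper_width: 0.203
```

```bash
python3 s.py rec -.08 0 0.9 0 0 0;  python3 - <<'E'
from station import r
import cv2,numpy as np
for n in("side",):
    p,d=r.capture(n)
    c=p[270:370,140:300] if n=="side" else p[140:350,120:340]
    cv2.imwrite(f"pics/{n}13.png",cv2.resize(c,None,fx=4.8 if n=="side" else 2.8,fy=4.8 if n=="side" else 2.8,interpolation=cv2.INTER_CUBIC))
E
```

```text
cmd [0.5163 0.2326 0.091 ] [9.506e+01 5.020e+00 1.000e-02]  meas [0.5172 0.2333 0.0905] [9.506e+01 4.970e+00 3.000e-02] t 14.05 F [-3.41 -0.59  1.95] Mo [-0.22   0.606 -0.036] g 0.203
```

View pics/side13.png

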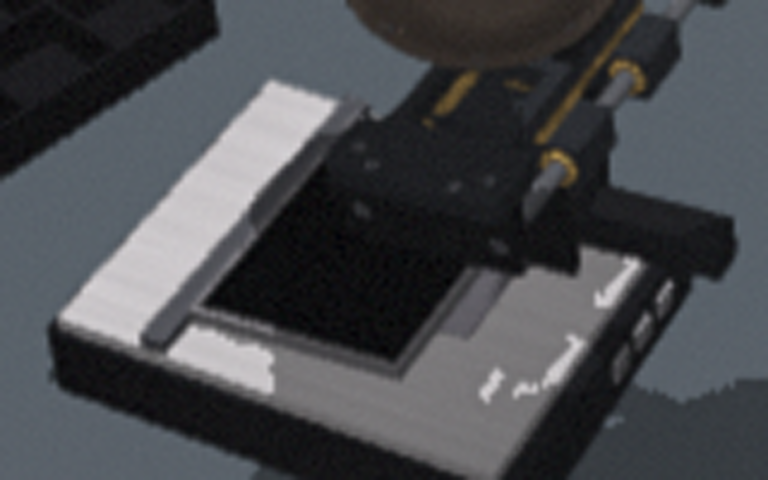

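{"op": "play_rows", "data": {"plan": [[[-0.02,0,0.2,0,0,0],[-0.03,0,0.4,0,0,0],[-0.03,0,0.4,0,0,0]]]}}

```text
time_s: 14.48
tcp_pos: [0.5207, 0.2335, 0.0905]
ee_rot: [[-0.087, -0.088, 0.992], [-0.008, 0.996, 0.088], [-0.996, 0.0, -0.088]]
wrist_force: [-4.0, -0.7, 2.2]
gripper_width: 0.2
```

{"op": "play_rows", "data": {"plan": [[[-0.02,0,0.2,0,0,0],[-0.02,0,0.2,0,0,0]]]}}

```text
time_s: 14.72
tcp_pos: [0.5227, 0.2337, 0.0905]
ee_rot: [[-0.087, -0.088, 0.992], [-0.007, 0.996, 0.088], [-0.996, 0.0, -0.088]]
wrist_force: [-3.9, -1.2, 1.9]
gripper_width: 0.202
```

```bash
python3 s.py rec -.03 0 0.4 0 0 0;python3 s.py rec -.02 0 0.2 0 0 0
```

```text
cmd [0.5203 0.233  0.0909] [9.506e+01 5.020e+00 1.000e-02]  meas [0.5227 0.2337 0.0905] [9.506e+01 5.020e+00 1.000e-02] t 14.72 F [-3.94 -1.25  1.86] Mo [-0.147  0.951 -0.006] g 0.202
cmd [0.5223 0.2331 0.091 ] [9.506e+01 5.020e+00 1.000e-02]  meas [0.5227 0.2337 0.0905] [9.506e+01 5.020e+00 1.000e-02] t 14.72 F [-3.94 -1.25  1.86] Mo [-0.147  0.951 -0.006] g 0.202
```

{"op": "play_rows", "data": {"plan": [[[-0.02,0,0.2,0,0,0],[-0.02,0,0.2,0,0,0]]]}}

```text
time_s: 14.98
tcp_pos: [0.5247, 0.2338, 0.0905]
ee_rot: [[-0.087, -0.088, 0.992], [-0.007, 0.996, 0.088], [-0.996, 0.0, -0.088]]
wrist_force: [-5.0, -0.6, 1.7]
gripper_width: 0.204
```

{"op": "play_rows", "data": {"plan": [[[-0.02,0,0.2,0,0,0],[-0.02,0,0.2,0,0,0]]]}}

```text
time_s: 15.22
tcp_pos: [0.5265, 0.234, 0.0905]
ee_rot: [[-0.087, -0.088, 0.992], [-0.008, 0.996, 0.088], [-0.996, 0.0, -0.088]]
wrist_force: [-4.3, 0.2, 2.8]
gripper_width: 0.205
```

```bash
python3 s.py rec -.02 0 0.2 0 0 0;python3 s.py rec -.02 0 0.2 0 0 0;  python3 - <<'E'
from station import r
import cv2,numpy as np
for n in("side",):
    p,d=r.capture(n)
    c=p[270:370,140:300] if n=="side" else p[140:350,120:340]
    cv2.imwrite(f"pics/{n}14.png",cv2.resize(c,None,fx=4.8 if n=="side" else 2.8,fy=4.8 if n=="side" else 2.8,interpolation=cv2.INTER_CUBIC))
E
```

```text
cmd [0.5243 0.2333 0.091 ] [9.506e+01 5.020e+00 1.000e-02]  meas [0.5265 0.234  0.0905] [9.506e+01 5.040e+00 1.000e-02] t 15.22 F [-4.31  0.23  2.83] Mo [-0.166  1.059  0.021] g 0.205
cmd [0.5263 0.2335 0.091 ] [9.506e+01 5.020e+00 1.000e-02]  meas [0.5265 0.234  0.0905] [9.506e+01 5.040e+00 1.000e-02] t 15.22 F [-4.31  0.23  2.83] Mo [-0.166  1.059  0.021] g 0.205
```

View pics/side14.png

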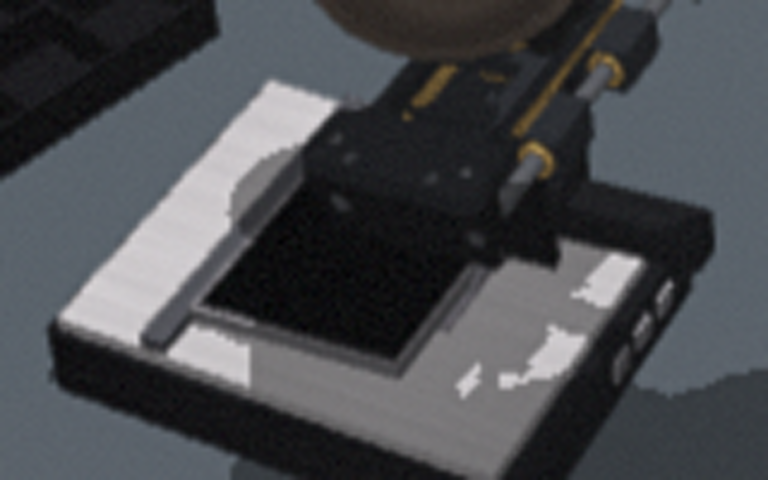

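{"op": "play_rows", "data": {"plan": [[[-0.02,0,0.2,0,0,0],[-0.02,0,0.2,0,0,0]]]}}

```text
time_s: 15.52
tcp_pos: [0.5267, 0.2338, 0.0905]
ee_rot: [[-0.091, -0.088, 0.992], [-0.009, 0.996, 0.088], [-0.996, -0.001, -0.092]]
wrist_force: [-9.5, 0.3, 4.7]
gripper_width: 0.206
```

{"op": "play_rows", "data": {"plan": [[[-0.02,0,0.2,0,0,0],[-0.02,0,0.2,0,0,0]]]}}

```text
time_s: 15.78
tcp_pos: [0.5268, 0.2337, 0.0903]
ee_rot: [[-0.095, -0.088, 0.992], [-0.01, 0.996, 0.088], [-0.995, -0.001, -0.096]]
wrist_force: [-13.9, 0.7, 7.4]
gripper_width: 0.205
```

```bash
python3 s.py rec -.02 0 0.2 0 0 0;python3 s.py rec -.02 0 0.2 0 0 0;  python3 - <<'E'
from station import r
import cv2,numpy as np
for n in("side","top"):
    p,d=r.capture(n);np.save(f"pics/{n}15_d.npy",d)
    c=p[270:370,140:300] if n=="side" else p[140:290,120:340]
    cv2.imwrite(f"pics/{n}15.png",cv2.resize(c,None,fx=4.8 if n=="side" else 3.5,fy=4.8 if n=="side" else 3.5,interpolation=cv2.INTER_CUBIC))
E
```

```text
cmd [0.5283 0.2337 0.091 ] [9.506e+01 5.020e+00 1.000e-02]  meas [0.5268 0.2337 0.0903] [ 9.506e+01  5.490e+00 -8.000e-02] t 15.78 F [-13.94   0.66   7.41] Mo [0.357 3.752 0.091] g 0.205
cmd [0.5303 0.2338 0.0911] [9.506e+01 5.020e+00 1.000e-02]  meas [0.5268 0.2337 0.0903] [ 9.506e+01  5.490e+00 -8.000e-02] t 15.78 F [-13.94   0.66   7.41] Mo [0.357 3.752 0.091] g 0.205
```

View pics/side15.png

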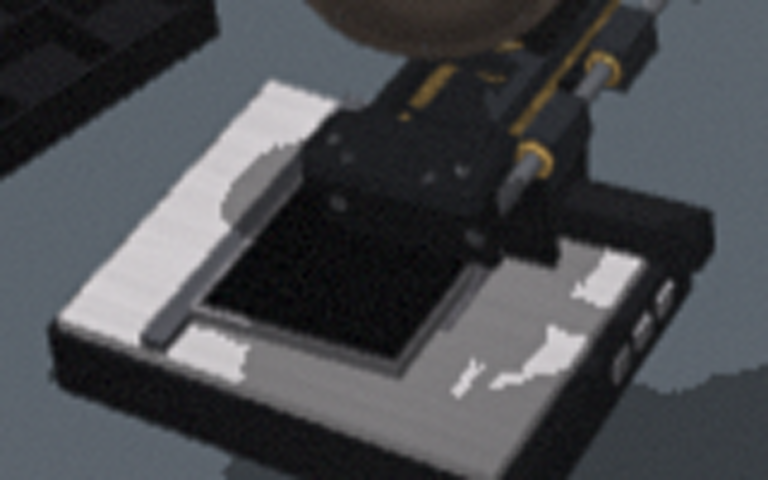

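View pics/top15.png

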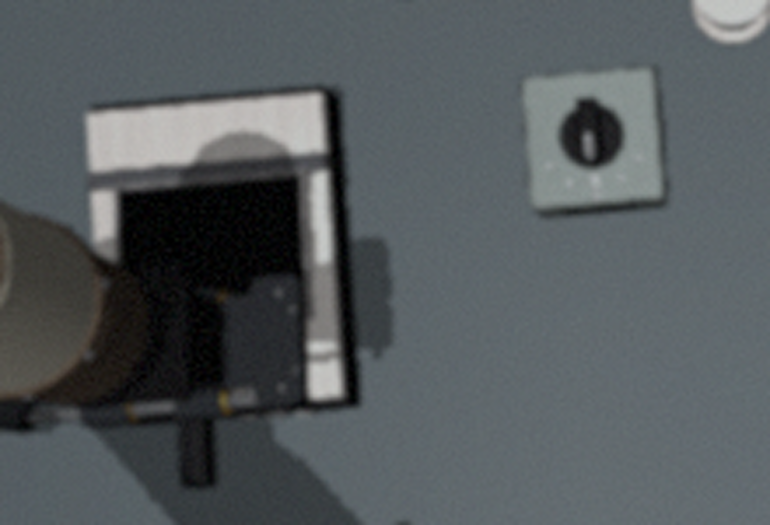

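{"op": "play_rows", "data": {"plan": [[[0,0,-0.3,0,0,0],[0,0,-0.3,0,0,0]]]}}

```text
time_s: 16.12
tcp_pos: [0.5268, 0.234, 0.0906]
ee_rot: [[-0.089, -0.088, 0.992], [-0.008, 0.996, 0.088], [-0.996, -0.0, -0.089]]
wrist_force: [-5.3, -0.4, 2.9]
gripper_width: 0.201
```

```bash
python3 s.py rec 0 0 -.3 0 0 0
cat > plane.py <<'E'
from h import *
def tilt(r,n,d,poly,head=5.1):
    W=cloud(r,n,d);m=np.zeros((480,640),np.uint8);cv2.fillPoly(m,[np.array(poly,np.int32)],1)
    P=W[m>0];P=P[np.abs(P[:,2]-np.median(P[:,2]))<0.02]
    for _ in range(4):
        A=np.c_[P[:,:2]-P[:,:2].mean(0),np.ones(len(P))];k,*_=np.linalg.lstsq(A,P[:,2],rcond=None);e=P[:,2]-A@k
        P=P[np.abs(e)<2.5*e.std()]
    h=np.radians(head);f=np.array([np.cos(h),np.sin(h)]);l=np.array([-f[1],f[0]])
    print(n,"plane: mean",P.mean(0).round(4),"nose-up deg",np.degrees(np.arctan(k[:2]@f)).round(2),"left-up",np.degrees(np.arctan(k[:2]@l)).round(2),"n",len(P),"std",e.std().round(4))
E
python3 - <<'E'
from station import r
from plane import *
z=lambda L:[(140+a/4.8,270+b/4.8) for a,b in L]
d=np.load("pics/side15_d.npy")
tilt(r,"side",d,z([(220,300),(300,205),(440,250),(395,350)]))
tilt(r,"side",np.load("pics/side0_d.npy"),[(193,336),(225,303),(262,310),(230,350)])
tilt(r,"side",np.load("pics/side0_d.npy"),[(158,335),(195,293),(203,296),(167,335)])
E
```

```text
cmd [0.5274 0.2336 0.0913] [9.506e+01 5.020e+00 1.000e-02]  meas [0.5268 0.234  0.0906] [95.07  5.11 -0.  ] t 16.12 F [-5.35 -0.44  2.89] Mo [1.100e-02 1.571e+00 1.000e-03] g 0.201
side plane: mean [0.607  0.273  0.0586] nose-up deg -4.87 left-up 0.71 n 768 std 0.0015
side plane: mean [0.5823 0.2447 0.0534] nose-up deg -0.26 left-up 0.02 n 1707 std 0.0015
side plane: mean [0.6903 0.2584 0.0437] nose-up deg -3.45 left-up 0.2 n 444 std 0.0016
```

{"op": "play_rows", "data": {"plan": [[[-0.05,0,-0.16,0,-0.16,0],[-0.12,0,-0.32,0,-0.32,0],[-0.2,0,-0.48,0,-0.5,0],[-0.35,0,-0.63,0,-0.65,0],[-0.35,0,-0.63,0,-0.65,0]]]}}

```text
time_s: 16.75
tcp_pos: [0.5216, 0.2336, 0.0948]
ee_rot: [[0.026, -0.089, 0.996], [0.003, 0.996, 0.089], [-1.0, 0.0, 0.026]]
wrist_force: [-0.2, -1.3, -3.1]
gripper_width: 0.202
```

```bash
python3 s.py rec -.35 0 -.63 0 -.65 0
python3 - <<'E'
from station import r
import cv2,numpy as np
from plane import *
for n in("side",):
    p,d=r.capture(n);np.save(f"pics/{n}16_d.npy",d)
    c=p[270:370,140:300] if n=="side" else p[140:290,120:340]
    cv2.imwrite(f"pics/{n}16.png",cv2.resize(c,None,fx=4.8 if n=="side" else 3.5,fy=4.8 if n=="side" else 3.5,interpolation=cv2.INTER_CUBIC))
z=lambda L:[(140+a/4.8,270+b/4.8) for a,b in L]
tilt(r,"side",d,z([(220,300),(300,205),(440,250),(395,350)]))
E
```

```text
cmd [0.5214 0.2331 0.0954] [ 9.506e+01 -1.480e+00  1.000e-02]  meas [0.5216 0.2336 0.0948] [ 9.509e+01 -1.500e+00  2.000e-02] t 16.75 F [-0.2  -1.27 -3.06] Mo [-0.027  0.294  0.023] g 0.202
side plane: mean [0.5984 0.2801 0.0711] nose-up deg 0.05 left-up 0.41 n 821 std 0.0016
```

View pics/side16.png

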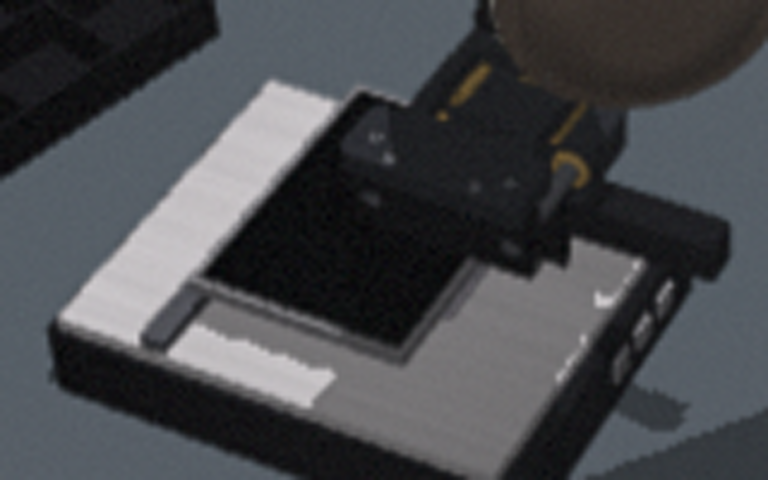

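{"op": "play_rows", "data": {"plan": [[[-0.6,0,0,0,-0.05,0],[-1.6,0,0,0,-0.1,0],[-2.8,0,0,0,-0.1,0],[-4.0,0,-0.1,0,-0.1,0],[-5.0,0,-0.1,0,-0.1,0]]]}}

```text
time_s: 17.42
tcp_pos: [0.5196, 0.2335, 0.1462]
ee_rot: [[0.044, -0.088, 0.995], [0.005, 0.996, 0.088], [-0.999, 0.001, 0.044]]
wrist_force: [0.2, -0.6, -1.8]
gripper_width: 0.204
```

{"op": "play_rows", "data": {"plan": [[[-0.3,0,0,0,0,0],[-0.4,0,0,0,0,0],[-0.4,0,0,0,0,0]]]}}

```text
time_s: 17.8
tcp_pos: [0.519, 0.2332, 0.1485]
ee_rot: [[0.042, -0.088, 0.995], [0.004, 0.996, 0.088], [-0.999, -0.0, 0.042]]
wrist_force: [-0.1, -0.3, -2.7]
gripper_width: 0.201
```

```bash
python3 s.py rec -5.0 0 -.1 0 -.1 0;python3 s.py rec -.4 0 0 0 0 0
python3 - <<'E'
from station import r
import cv2,numpy as np
from plane import *
for n in("side",'top'):
    p,d=r.capture(n);np.save(f"pics/{n}17_d.npy",d);np.save(f"pics/{n}17_p.npy",p)
    c=p[230:370,140:340] if n=="side" else p[140:290,120:340]
    cv2.imwrite(f"pics/{n}17.png",cv2.resize(c,None,fx=4 if n=="side" else 3.5,fy=4 if n=="side" else 3.5,interpolation=cv2.INTER_CUBIC))
E
```

```text
cmd [0.5191 0.2328 0.1453] [ 9.506e+01 -2.480e+00  1.000e-02]  meas [0.519  0.2332 0.1485] [ 9.506e+01 -2.430e+00 -1.000e-02] t 17.8 F [-0.11 -0.34 -2.69] Mo [-0.048  0.359  0.06 ] g 0.201
cmd [0.519  0.2328 0.1493] [ 9.506e+01 -2.480e+00  1.000e-02]  meas [0.519  0.2332 0.1485] [ 9.506e+01 -2.430e+00 -1.000e-02] t 17.8 F [-0.11 -0.34 -2.69] Mo [-0.048  0.359  0.06 ] g 0.201
```

View pics/side17.png

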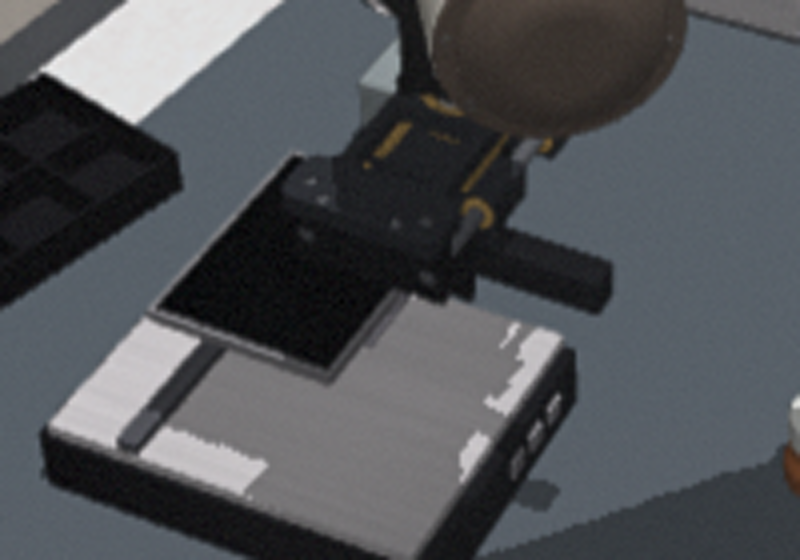

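View pics/top17.png

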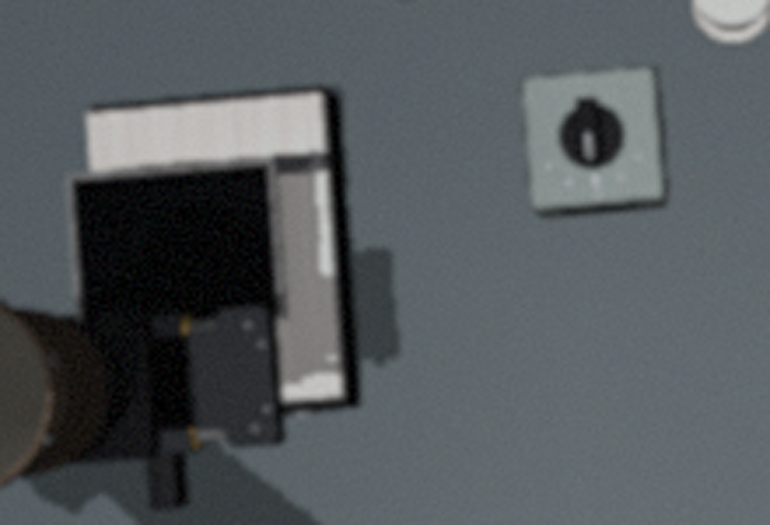

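Run:
```python
from station import r
from plane import *
z=lambda L:[(140+a/4,230+b/4) for a,b in L]
tilt(r,"side",np.load("pics/side17_d.npy"),z([(175,300),(280,175),(300,240),(370,290),(325,355)]))
zt=lambda L:[(120+a/3.5,140+b/3.5) for a,b in L]
tilt(r,"top",np.load("pics/top17_d.npy"),zt([(90,190),(255,180),(255,290),(150,305),(95,300)]))
C=atz(r,"side",z([(150,311),(331,380),(295,153)]),0.13)[:,:2]
print("side zt=.13",C.round(4)); 
for zz in(.122,.126,.13):
    C=atz(r,"side",z([(150,311),(331,380),(295,153)]),zz)[:,:2]
    D=atz(r,"top",zt([(73,181),(269,167)]),zz)[:,:2]
    e=lambda a:np.degrees(np.arctan2(*(a[::-1])))
    print(zz,"side center",((C[1]+C[2])/2).round(4),"len",np.linalg.norm(C[0]-C[1]).round(4),np.linalg.norm(C[0]-C[2]).round(4),"yaw",e(C[0]-C[1]).round(2),e(C[0]-C[2])-90,"| top",D.round(4).tolist(),"L",np.linalg.norm(D[0]-D[1]).round(4),"yaw",e(D[0]-D[1])-90)
```

```text
side plane: mean [0.6069 0.2657 0.1264] nose-up deg 1.54 left-up 0.17 n 962 std 0.0014
top plane: mean [0.6078 0.2421 0.1267] nose-up deg 1.33 left-up -0.3 n 1546 std 0.0016
side zt=.13 [[0.6415 0.3132]
 [0.5411 0.3079]
 [0.6519 0.1866]]
0.122 side center [0.6024 0.2405] len 0.1015 0.1283 yaw 2.98 4.719037367229973 | top [[0.6453, 0.3067], [0.6548, 0.1833]] L 0.1238 yaw 4.400992146860517
0.126 side center [0.5994 0.2439] len 0.101 0.1277 yaw 2.98 4.719037367229859 | top [[0.6446, 0.305], [0.6541, 0.182]] L 0.1233 yaw 4.400992146860503
0.13 side center [0.5965 0.2472] len 0.1005 0.127 yaw 2.98 4.719037367229916 | top [[0.644, 0.3032], [0.6535, 0.1808]] L 0.1228 yaw 4.400992146860489
```

Run:
```python
from station import r
from h import *
h=np.radians(5.06);f=np.array([np.cos(h),np.sin(h)]);l=np.array([-f[1],f[0]]);T=np.array([.519,.2332])
for n,uv,z in [("top",(120+168/3.5,140+507/3.5),.173),("side",(140+598/4,230+312/4),.152),("side",(140+612/4,230+262/4),.174),("side",(140+588/4,230+248/4),.174)]:
    P=atz(r,n,uv,z)[0,:2];print(n,P.round(4),"fwd",((P-T)@f).round(4),"left",((P-T)@l).round(4))
# bar & deck check in side0: pts on crop sheat (fx4.5, off 140,270)
z=lambda a,b:(140+a/4.5,270+b/4.5)
H=np.array([.6215,.2459])
for nm,a,b,zz in [("bar near left bottom",157,328,.0445),("bar near right top",348,100,.0525),("deck near left",465,450,.0445),("deck near right",633,195,.0445),("panel near left top",415,372,.0535),("panel far left",217,310,.0535)]:
    P=atz(r,"side",z(a,b),zz)[0,:2];print(nm,P.round(4),"s",((P-H)@f).round(4),"y",((P-H)@l).round(4))
```

```text
top [0.4458 0.2224] fwd -0.0739 left -0.0043
side [0.4463 0.2296] fwd -0.0727 left 0.0028
side [0.4454 0.218 ] fwd -0.0746 left -0.0086
side [0.4598 0.2154] fwd -0.0606 left -0.0125
bar near left bottom [0.6495 0.328 ] s 0.0351 y 0.0793
bar near right top [0.6592 0.1757] s 0.0314 y -0.0733
deck near left [0.495  0.3184] s -0.1196 y 0.0834
deck near right [0.5129 0.1566] s -0.116 y -0.0793
panel near left top [0.5324 0.3   ] s -0.0839 y 0.0618
panel far left [0.6273 0.3131] s 0.0117 y 0.0664
```

```bash
python3 s.py to 0.5308 -0.2487 0.165 95.0 -2.5
```

```text
row cm/10deg [ -1.711 -48.068  -2.996] [ 0.006 -0.002 -0.002] dist 48.19
cmd [0.519  0.2328 0.1493] [ 9.506e+01 -2.480e+00  1.000e-02]  meas [0.519  0.2332 0.1484] [ 9.506e+01 -2.430e+00 -2.000e-02] t 17.9 F [-0.12 -0.51 -2.34] Mo [-0.058  0.317 -0.043] g 0.203
```

{"op": "play_rows", "data": {"plan": [[[-0.4,-0.5,0,0,0,0],[-0.9,-1.8,-0.1,0,0,0],[-1.3,-4.0,-0.2,0,0,0],[-1.6,-7.0,-0.4,0,0,0],[-1.7,-10.5,-0.7,0,0,0]]]}}

```text
time_s: 18.52
tcp_pos: [0.5207, 0.1261, 0.1662]
ee_rot: [[0.044, -0.088, 0.995], [0.004, 0.996, 0.088], [-0.999, 0.0, 0.044]]
wrist_force: [-0.1, 0.2, -2.6]
gripper_width: 0.203
```

{"op": "play_rows", "data": {"plan": [[[0,-3.6,-0.2,0,0,0],[0,-7.2,-0.4,0,0,0],[0,-10.8,-0.7,0,0,0],[0,-14.4,-0.9,0,0,0],[0,-18.0,-1.1,0,0,0]]]}}

```text
time_s: 19.15
tcp_pos: [0.525, -0.0547, 0.1655]
ee_rot: [[0.043, -0.087, 0.995], [0.004, 0.996, 0.087], [-0.999, 0.0, 0.044]]
wrist_force: [0.4, -0.3, -3.4]
gripper_width: 0.207
```

{"op": "play_rows", "data": {"plan": [[[0,-3.6,-0.2,0,0,0],[0,-7.0,-0.4,0,0,0],[0,-10.2,-0.6,0,0,0],[0,-13.2,-0.8,0,0,0],[0,-15.8,-1.0,0,0,0]]]}}

```text
time_s: 19.77
tcp_pos: [0.5286, -0.2128, 0.1649]
ee_rot: [[0.043, -0.087, 0.995], [0.004, 0.996, 0.087], [-0.999, -0.0, 0.043]]
wrist_force: [0.6, -0.0, -2.9]
gripper_width: 0.2
```

{"op": "play_rows", "data": {"plan": [[[0,-2.0,-0.1,0,0,0],[0,-3.2,-0.2,0,0,0],[0,-3.75,-0.2,0,0,0],[0,-3.75,-0.2,0,0,0],[0,-3.75,-0.2,0,0,0]]]}}

```text
time_s: 20.4
tcp_pos: [0.531, -0.2475, 0.1645]
ee_rot: [[0.043, -0.089, 0.995], [0.004, 0.996, 0.089], [-0.999, 0.0, 0.043]]
wrist_force: [0.6, -0.5, -2.4]
gripper_width: 0.201
```

```bash
python3 s.py rec -1.7 -10.5 -.7 0 0 0 >/dev/null;python3 s.py rec 0 -18 -1.1 0 0 0 >/dev/null; python3 s.py rec 0 -15.8 -1 0 0 0 >/dev/null; python3 s.py recto 0 -3.75 -.2 0 0 0 0.5308 -0.2487 0.165 95.0 -2.5
python3 - <<'E'
from station import r
import cv2,numpy as np
for n in("side",'top'):
    p,d=r.capture(n);np.save(f"pics/{n}18_d.npy",d);np.save(f"pics/{n}18_p.npy",p)
    c=p[150:270,230:430] if n=="side" else p[140:290,320:520]
    cv2.imwrite(f"pics/{n}18.png",cv2.resize(c,None,fx=4,fy=4,interpolation=cv2.INTER_CUBIC))
E
```

```text
row cm/10deg [-0.011 -0.018  0.004] [ 0.006 -0.002 -0.002] dist 0.02
cmd [ 0.5307 -0.2485  0.1649] [ 9.506e+01 -2.480e+00  1.000e-02]  meas [ 0.531  -0.2475  0.1645] [ 9.511e+01 -2.470e+00  2.000e-02] t 20.4 F [ 0.63 -0.45 -2.44] Mo [-0.015  0.298 -0.057] g 0.201
```

View pics/side18.png

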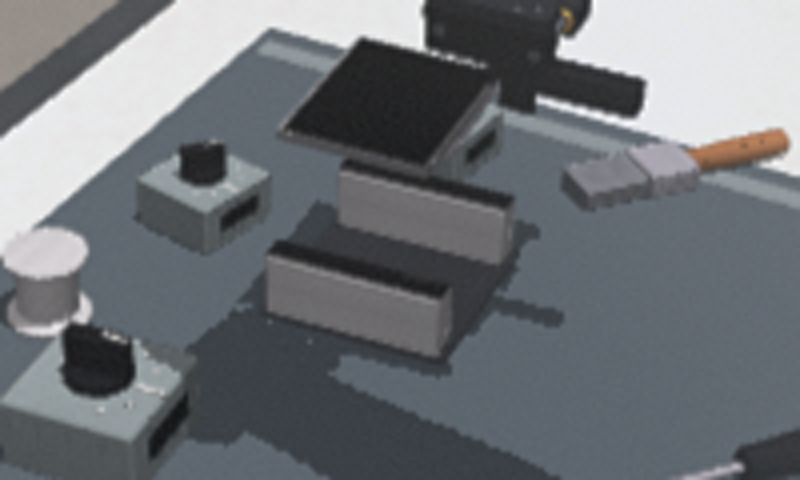

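View pics/top18.png

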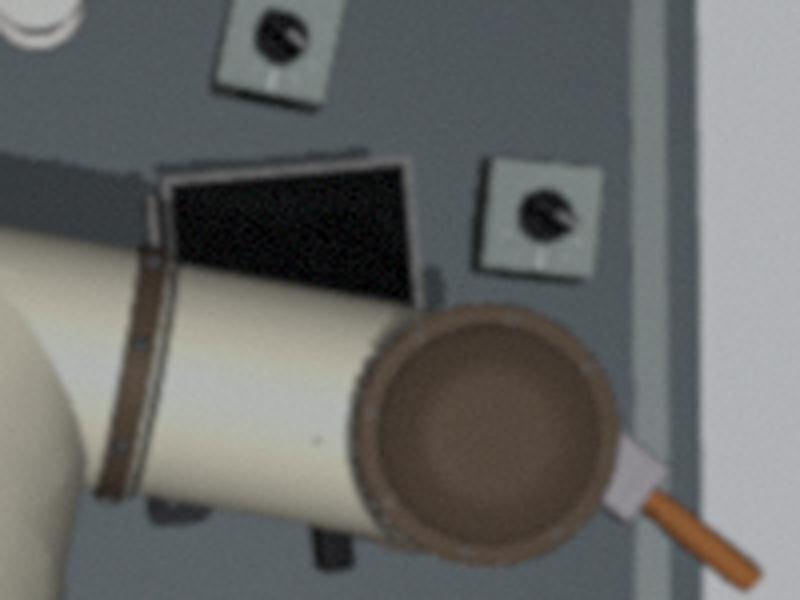

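Run:
```python
from station import r
from plane import *
z=lambda L:[(230+a/4,150+b/4) for a,b in L]
zt=lambda L:[(320+a/4,140+b/4) for a,b in L]
tilt(r,"side",np.load("pics/side18_d.npy"),z([(290,130),(425,160),(485,90),(365,48)]))
tilt(r,"top",np.load("pics/top18_d.npy"),zt([(180,190),(395,175),(405,285),(180,255)]))
h=np.radians(4.7);f=np.array([np.cos(h),np.sin(h)]);l=np.array([-f[1],f[0]]);O=np.array([.6134,-.2404])
C=atz(r,"side",z([(277,135),(431,168),(498,87),(362,37)]),.1425)[:,:2]
print(C.round(4),"ctr",C.mean(0).round(4),"rack frame",((C.mean(0)-O)@f).round(4),((C.mean(0)-O)@l).round(4))
D=atz(r,"top",zt([(160,172),(409,160)]),.1425)[:,:2];m=D.mean(0)-.05*f
print("top",D.round(4),np.linalg.norm(D[0]-D[1]).round(4),"yaw",np.degrees(np.arctan2(*(D[0]-D[1])[::-1]))-90,"ctr rack",((m-O)@f).round(4),((m-O)@l).round(4))
# rack rails from side image at z .05: rail tops corners
K=atz(r,"side",z([(270,247),(450,293),(345,168),(513,202)]),.05)[:,:2]
print("rail corners rack frame",[(((k-O)@f).round(4),((k-O)@l).round(4)) for k in K])
```

```text
side plane: mean [ 0.6116 -0.2297  0.1422] nose-up deg 1.32 left-up 0.43 n 791 std 0.0015
top plane: mean [ 0.6357 -0.2435  0.1437] nose-up deg 1.56 left-up 0.03 n 1236 std 0.0015
[[ 0.6543 -0.1646]
 [ 0.5554 -0.1782]
 [ 0.5619 -0.284 ]
 [ 0.6669 -0.2972]] ctr [ 0.6096 -0.231 ] rack frame -0.003 0.0097
top [[ 0.6634 -0.1706]
 [ 0.6704 -0.3014]] 0.1309 yaw 3.0846084459537053 ctr rack 0.0037 -0.0
rail corners rack frame [(np.float64(0.0572), np.float64(0.062)), (np.float64(-0.0661), np.float64(0.06)), (np.float64(0.052), np.float64(-0.044)), (np.float64(-0.0651), np.float64(-0.0532))]
```

{"op": "play_rows", "data": {"plan": [[[0.8,0,-0.1,0,0.03,0],[2.4,0,-0.2,0,0.06,0],[4.2,0,-0.3,0,0.1,0],[5.8,0,-0.4,0,0.14,0],[6.8,0,-0.5,0,0.14,0]]]}}

```text
time_s: 21.12
tcp_pos: [0.5285, -0.248, 0.0944]
ee_rot: [[0.016, -0.088, 0.996], [0.002, 0.996, 0.088], [-1.0, 0.001, 0.016]]
wrist_force: [0.3, -0.5, -3.1]
gripper_width: 0.204
```

```bash
python3 s.py rec 6.8 0 -.5 0 .14 0
python3 - <<'E'
from station import r
import cv2,numpy as np
from plane import *
for n in("side",'top'):
    p,d=r.capture(n);np.save(f"pics/{n}19_d.npy",d);np.save(f"pics/{n}19_p.npy",p)
    c=p[150:270,230:430] if n=="side" else p[140:290,320:520]
    cv2.imwrite(f"pics/{n}19.png",cv2.resize(c,None,fx=4,fy=4,interpolation=cv2.INTER_CUBIC))
E
```

```text
cmd [ 0.5287 -0.2487  0.0967] [ 9.506e+01 -1.080e+00  1.000e-02]  meas [ 0.5285 -0.248   0.0944] [ 9.507e+01 -9.400e-01  5.000e-02] t 21.12 F [ 0.35 -0.54 -3.1 ] Mo [-0.023  0.302  0.016] g 0.204
```

View pics/side19.png

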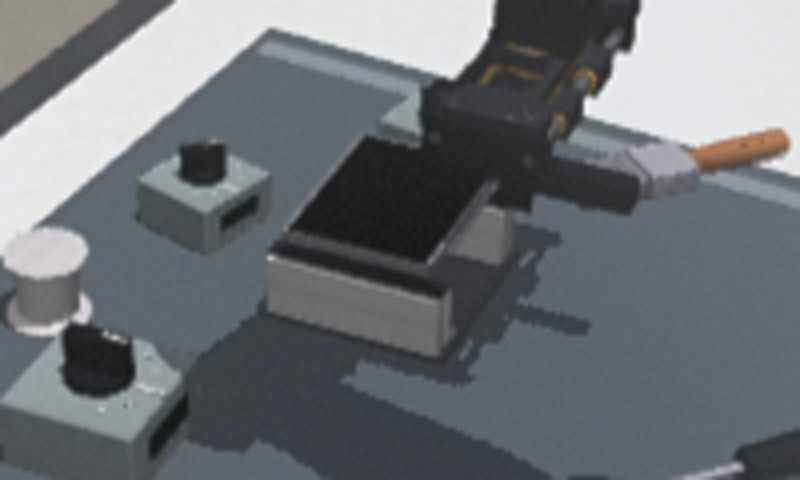

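View pics/top19.png

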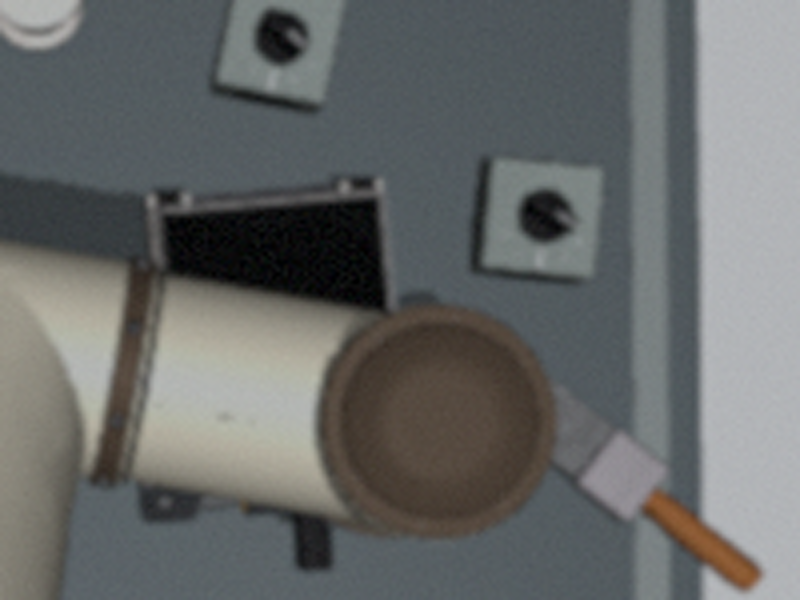

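{"op": "play_rows", "data": {"plan": [[[0.4,0,0,0,0,0],[0.8,0,0,0,0,0],[1.2,0,0,0,0,0],[1.5,0,0,0,0,0],[1.8,0,0,0,0,0]]]}}

```text
time_s: 21.85
tcp_pos: [0.5299, -0.2483, 0.0785]
ee_rot: [[0.02, -0.088, 0.996], [0.002, 0.996, 0.088], [-1.0, -0.0, 0.02]]
wrist_force: [-0.2, -0.6, -1.4]
gripper_width: 0.2
```

```bash
python3 s.py rec 1.8 0 0 0 0 0
python3 - <<'E'
from station import r
import cv2,numpy as np
from plane import *
for n in("side",'top'):
    p,d=r.capture(n)
    c=p[150:270,230:430] if n=="side" else p[140:290,320:520]
    cv2.imwrite(f"pics/{n}20.png",cv2.resize(c,None,fx=4,fy=4,interpolation=cv2.INTER_CUBIC))
E
```

```text
cmd [ 0.529  -0.2486  0.0787] [ 9.506e+01 -1.080e+00  1.000e-02]  meas [ 0.5299 -0.2483  0.0785] [ 9.508e+01 -1.140e+00 -1.000e-02] t 21.85 F [-0.18 -0.59 -1.4 ] Mo [-0.037  0.135  0.037] g 0.2
```

View pics/side20.png

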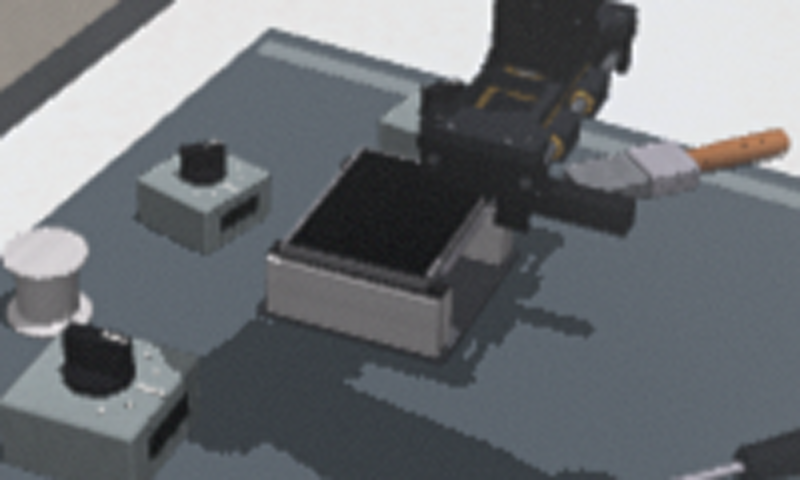

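View pics/top20.png

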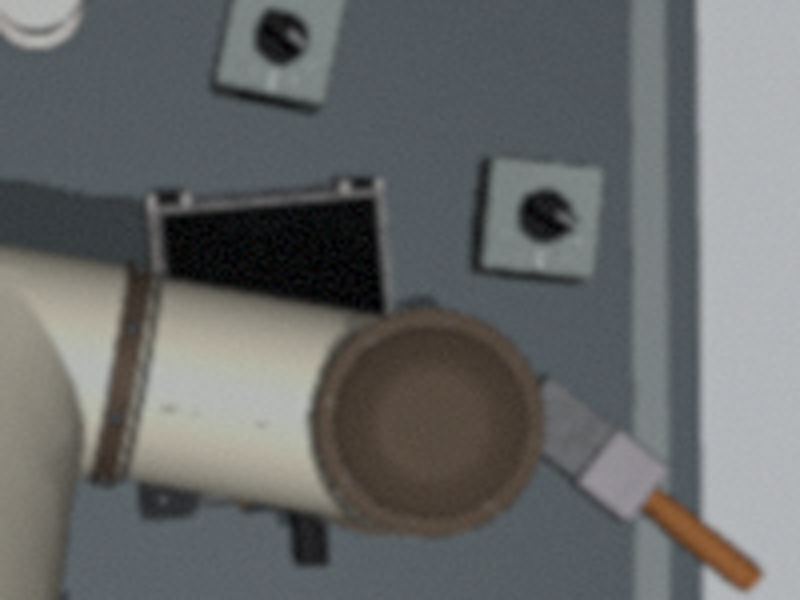

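{"op": "play_rows", "data": {"plan": [[[0.4,0,0,0,0,0],[0.8,0,0,0,0,0],[1.2,0,0,0,0,0],[1.7,0,0,0,0,0],[1.7,0,0,0,0,0]]]}}

```text
time_s: 22.58
tcp_pos: [0.5293, -0.248, 0.0607]
ee_rot: [[0.017, -0.088, 0.996], [0.002, 0.996, 0.088], [-1.0, 0.001, 0.018]]
wrist_force: [0.2, -0.1, -1.2]
gripper_width: 0.206
```

```bash
python3 s.py rec 1.7 0 0 0 0 0
python3 - <<'E'
from station import r
import cv2,numpy as np
from plane import *
for n in("side",):
    p,d=r.capture(n)
    c=p[150:270,230:430] if n=="side" else p[140:290,320:520]
    cv2.imwrite(f"pics/{n}21.png",cv2.resize(c,None,fx=4,fy=4,interpolation=cv2.INTER_CUBIC))
z=lambda L:[(230+a/4,150+b/4) for a,b in L]
tilt(r,"side",d,z([(300,240),(420,265),(450,225),(365,160)]))
E
```

```text
cmd [ 0.5294 -0.2486  0.0617] [ 9.506e+01 -1.080e+00  1.000e-02]  meas [ 0.5293 -0.248   0.0607] [ 9.506e+01 -1.000e+00  4.000e-02] t 22.57 F [ 0.21 -0.15 -1.24] Mo [-0.01   0.089 -0.047] g 0.206
side plane: mean [ 0.6151 -0.2241  0.0587] nose-up deg -0.45 left-up 0.35 n 541 std 0.0017
```

View pics/side21.png

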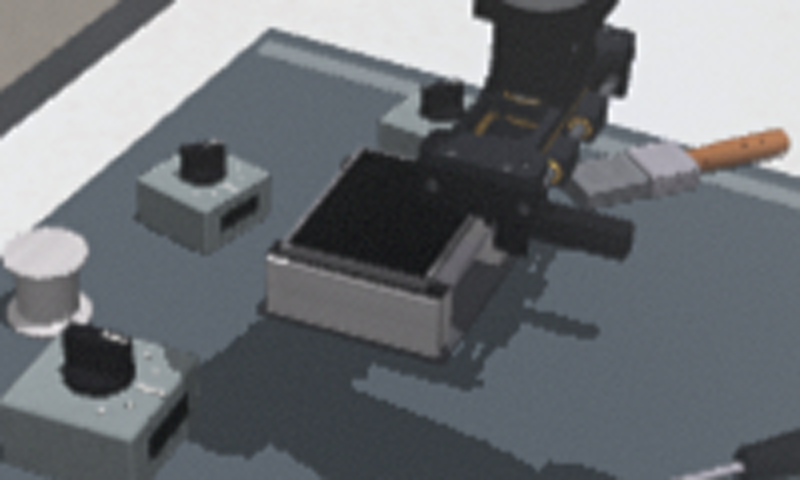

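{"op": "play_rows", "data": {"plan": [[[0,0,-1.0,0,0,0],[-0.05,0,-3.0,0,0,0],[-0.1,0,-5.5,0,0,0],[-0.15,0,-8.0,0,0,0],[-0.2,0,-10.5,0,0,0]]]}}

```text
time_s: 23.25
tcp_pos: [0.4237, -0.2574, 0.0616]
ee_rot: [[0.019, -0.088, 0.996], [0.002, 0.996, 0.088], [-1.0, 0.0, 0.019]]
wrist_force: [0.1, 0.3, -2.5]
gripper_width: 0.2
```

{"op": "play_rows", "data": {"plan": [[[-0.05,0,-2.0,0,0.05,0],[-0.07,0,-3.5,0,0.1,0],[-0.07,0,-4.0,0,0.1,0],[-0.07,0,-4.0,0,0.1,0],[-0.07,0,-4.0,0,0.1,0]]]}}

```text
time_s: 23.88
tcp_pos: [0.3861, -0.261, 0.0614]
ee_rot: [[0.002, -0.089, 0.996], [0.0, 0.996, 0.089], [-1.0, -0.0, 0.002]]
wrist_force: [0.1, -0.4, -1.1]
gripper_width: 0.204
```

```bash
python3 s.py rec -.2 0 -10.5 0 0 0 >/dev/null; python3 s.py recto -.07 0 -4 0 .1 0 .386 -.262 .038 95.06 0
python3 - <<'E'
from station import r
import cv2,numpy as np
from plane import *
for n in("side",'top'):
    p,d=r.capture(n);np.save(f"pics/{n}22_d.npy",d);np.save(f"pics/{n}22_p.npy",p)
    c=p[150:290,230:430] if n=="side" else p[140:340,320:520]
    cv2.imwrite(f"pics/{n}22.png",cv2.resize(c,None,fx=3.5,fy=3.5,interpolation=cv2.INTER_CUBIC))
E
```

```text
row cm/10deg [ 2.372 -0.07   0.102] [-0.     0.008 -0.001] dist 2.38
cmd [ 0.3849 -0.2614  0.0617] [ 9.506e+01 -8.000e-02  1.000e-02]  meas [ 0.3861 -0.261   0.0614] [ 9.509e+01 -1.200e-01 -1.000e-02] t 23.88 F [ 0.09 -0.4  -1.12] Mo [-0.093  0.006 -0.05 ] g 0.204
```

View pics/side22.png

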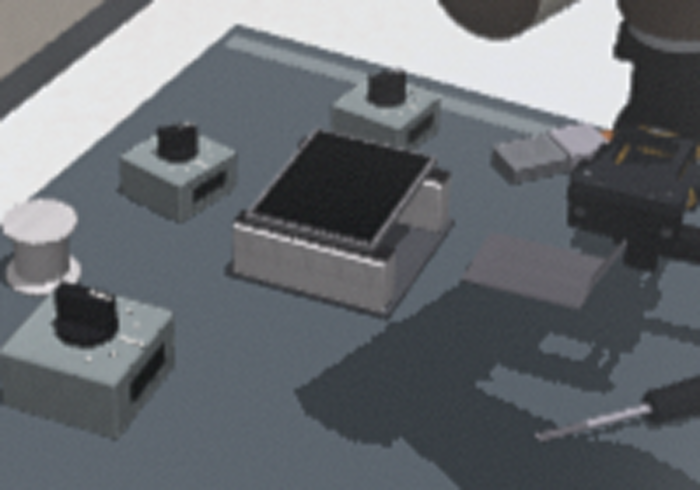

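View pics/top22.png

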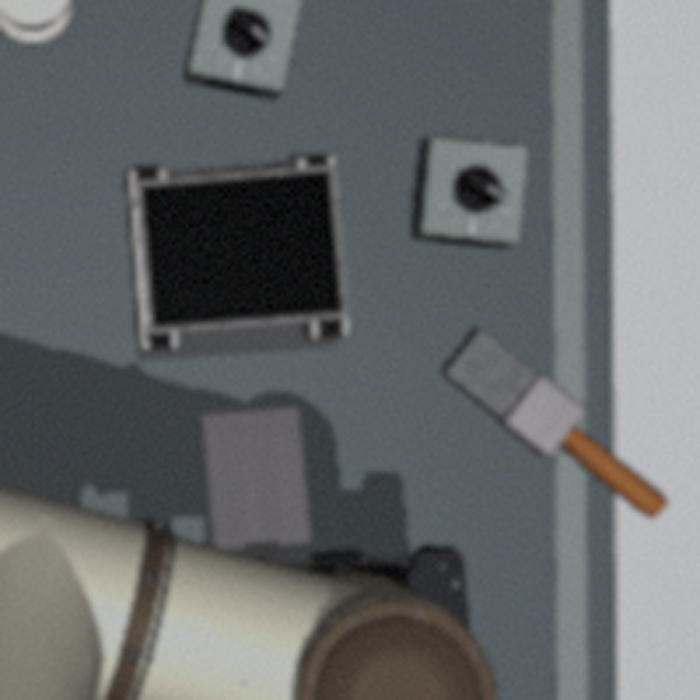

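Run:
```python
from station import r
from plane import *
zt=lambda L:[(320+a/3.5,140+b/3.5) for a,b in L]
tilt(r,"top",np.load("pics/top22_d.npy"),zt([(210,422),(292,415),(300,535),(222,535)]))
z=lambda L:[(230+a/3.5,150+b/3.5) for a,b in L]
tilt(r,"side",np.load("pics/side22_d.npy"),z([(480,270),(505,240),(600,260),(575,298)]))
```

```text
top plane: mean [ 0.4661 -0.2554  0.0276] nose-up deg -0.8 left-up 0.2 n 789 std 0.0019
side plane: mean [ 0.4578 -0.2569  0.027 ] nose-up deg -1.18 left-up 1.01 n 346 std 0.0018
```

{"op": "play_rows", "data": {"plan": [[[0.7,0,0,0,0,0],[1.4,0,0,0,0,0],[2.1,0,0,0,0,0],[2.1,0,0,0,0,0],[2.1,0,0,0,0,0]]]}}

```text
time_s: 24.6
tcp_pos: [0.3853, -0.2609, 0.0402]
ee_rot: [[0.001, -0.088, 0.996], [0.0, 0.996, 0.088], [-1.0, 0.0, 0.001]]
wrist_force: [0.4, -0.3, -0.6]
gripper_width: 0.206
```

```bash
python3 s.py rec 2.1 0 0 0 0 0
```

```text
cmd [ 0.3849 -0.2614  0.0407] [ 9.506e+01 -8.000e-02  1.000e-02]  meas [ 0.3853 -0.2609  0.0402] [ 9.507e+01 -7.000e-02  1.000e-02] t 24.6 F [ 0.37 -0.27 -0.65] Mo [0.005 0.077 0.009] g 0.206
```

{"op": "play_rows", "data": {"plan": [[[0.1,0,0,0,-0.09,0],[0.2,0,0,0,-0.09,0],[0.3,0,0,0,-0.09,0],[0.3,0,0,0,-0.09,0]]]}}

```text
time_s: 25.1
tcp_pos: [0.3853, -0.2609, 0.0373]
ee_rot: [[0.017, -0.088, 0.996], [0.002, 0.996, 0.088], [-1.0, 0.0, 0.017]]
wrist_force: [-0.5, 0.5, -2.0]
gripper_width: 0.203
```

{"op": "play_rows", "data": {"plan": [[[0.1,0,0,0,0,0],[0.1,0,0,0,0,0],[0.1,0,0,0,0,0]]]}}

```text
time_s: 25.48
tcp_pos: [0.3853, -0.2609, 0.0362]
ee_rot: [[0.017, -0.088, 0.996], [0.002, 0.996, 0.088], [-1.0, 0.0, 0.017]]
wrist_force: [-0.1, -0.3, -1.5]
gripper_width: 0.199
```

```bash
python3 s.py rec .3 0 0 0 -.09 0;python3 s.py rec .1 0 0 0 0 0
```

```text
cmd [ 0.3849 -0.2614  0.0377] [ 9.506e+01 -9.800e-01  1.000e-02]  meas [ 0.3853 -0.2609  0.0362] [ 9.507e+01 -9.800e-01  1.000e-02] t 25.48 F [-0.12 -0.26 -1.46] Mo [ 0.02   0.075 -0.079] g 0.199
cmd [ 0.3849 -0.2614  0.0367] [ 9.506e+01 -9.800e-01  1.000e-02]  meas [ 0.3853 -0.2609  0.0362] [ 9.507e+01 -9.800e-01  1.000e-02] t 25.48 F [-0.12 -0.26 -1.46] Mo [ 0.02   0.075 -0.079] g 0.199
```

{"op": "play_rows", "data": {"plan": [[[0.1,0,0,0,0,0],[0.1,0,0,0,0,0],[0.1,0,0,0,0,0]]]}}

```text
time_s: 25.85
tcp_pos: [0.3853, -0.2609, 0.0354]
ee_rot: [[0.017, -0.088, 0.996], [0.002, 0.996, 0.088], [-1.0, 0.0, 0.017]]
wrist_force: [-1.3, 0.5, 0.9]
gripper_width: 0.203
```

{"op": "play_rows", "data": {"plan": [[[0.05,0,0,0,0,0],[0.05,0,0,0,0,0]]]}}

```text
time_s: 26.1
tcp_pos: [0.3851, -0.2609, 0.0353]
ee_rot: [[0.017, -0.088, 0.996], [0.002, 0.996, 0.088], [-1.0, 0.0, 0.017]]
wrist_force: [-2.7, 1.3, 4.7]
gripper_width: 0.203
```

Blade is on the bench (force up by ~6 N). Release and rise.

{"op": "play_rows", "data": {"plan": [[[0,0,0,0,0,0],[0,0,0,0,0,0],[0,0,0,0,0,0],[0,0,0,0,0,0],[0,0,0,0,0,0]]], "hand": 0.6}}

```text
time_s: 26.72
tcp_pos: [0.3853, -0.2609, 0.0347]
ee_rot: [[0.017, -0.088, 0.996], [0.002, 0.996, 0.088], [-1.0, 0.0, 0.017]]
wrist_force: [0.2, -0.2, -0.2]
gripper_width: 0.588
```

{"op": "play_rows", "data": {"plan": [[[-1.0,0,0,0,0,0],[-4.0,0,0,0,0,0],[-8.0,0,0,0,0,0],[-13.0,0,-1,0,0,0],[-17.0,0,-3,0,0,0]]]}}

```text
time_s: 27.35
tcp_pos: [0.3528, -0.264, 0.207]
ee_rot: [[0.02, -0.089, 0.996], [0.001, 0.996, 0.089], [-1.0, -0.001, 0.02]]
wrist_force: [0.3, 0.5, -0.7]
gripper_width: 0.601
```

```bash
python3 s.py rec .15 0 0 0 0 0 >/dev/null; python3 s.py rec -17 0 -3 0 0 0
python3 - <<'E'
from station import r
import cv2,numpy as np
from plane import *
for n in("side",'top'):
    p,d=r.capture(n);np.save(f"pics/{n}23_d.npy",d);np.save(f"pics/{n}23_p.npy",p)
    c=p[150:330,230:460] if n=="side" else p[140:340,260:520]
    cv2.imwrite(f"pics/{n}23.png",cv2.resize(c,None,fx=3,fy=3,interpolation=cv2.INTER_CUBIC))
E
```

```text
cmd [ 0.3522 -0.2643  0.2047] [ 9.506e+01 -9.800e-01  1.000e-02]  meas [ 0.3528 -0.264   0.207 ] [ 9.511e+01 -1.120e+00 -7.000e-02] t 27.35 F [ 0.29  0.46 -0.69] Mo [-0.095 -0.044  0.002] g 0.601
```

View pics/side23.png

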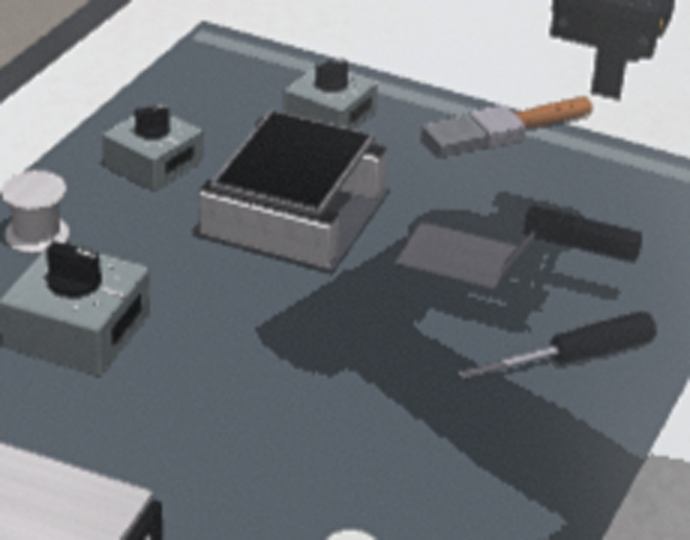

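View pics/top23.png

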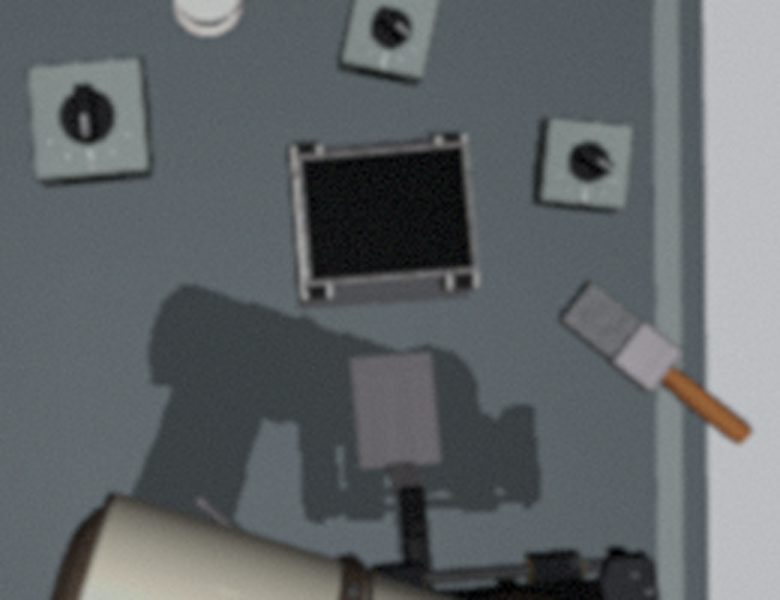

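Both pictures show the knob's white line at the long tick (top px 85,120). The panel lies square across the rails, centred at about (388,213), and the spatula stands alone on the bench. I'll check the numbers before handing in.

Run:
```python
from station import r
from plane import *
import fit
fit.p=np.load("pics/top23_p.npy")
b,P=fit.rect(lambda c:fit.g(c)<50,(358,186,420,236),.059,"panel glass")
O=np.array([.6134,-.2404]);h=np.radians(4.7);f=np.array([np.cos(h),np.sin(h)]);l=np.array([-f[1],f[0]])
c=b.mean(0);print("rack frame",((c-O)@f).round(4),((c-O)@l).round(4))
d=np.load("pics/top23_d.npy");tilt(r,"top",d,[(364,196),(412,192),(415,227),(366,231)])
tilt(r,"top",d,[(380,261),(402,260),(404,292),(382,293)])
z=lambda L:[(230+a/3,150+b/3) for a,b in L]
tilt(r,"side",np.load("pics/side23_d.npy"),z([(405,262),(430,230),(515,243),(490,282)]))
```

```text
panel glass c [ 0.6144 -0.241 ] size [0.0902 0.1201] ang 5.23
rack frame 0.001 -0.0006
top plane: mean [ 0.6123 -0.2426  0.0596] nose-up deg -0.12 left-up -0.01 n 1734 std 0.0017
top plane: mean [ 0.4627 -0.2566  0.0029] nose-up deg -0.46 left-up -0.4 n 747 std 0.002
side plane: mean [ 0.4575 -0.2547  0.002 ] nose-up deg -0.46 left-up 1.19 n 412 std 0.0019
```

```bash
python3 -c "
from station import r
print(r.finish_job())"
```

```text
the job is handed in; nothing more can be done
None
```

The job is done and handed in at about 27.5 s of the 66 s. `finish_job` gives no verdict, so what follows is my own last checks.

- **Selector:** I turned it back two clicks. Its white line is at the long tick in both camera views.
- **Picking up the panel:** I felt for the deck with the blade's edge. The highest wrist force read was about 10 N vertically, when the neck met the panel; the limit is 20 N. The panel slid against the stop bar and the blade went in until the force rose sharply. I then levelled and lifted it.
- **Panel on the rack:** its centre is about 1 mm along and 0.6 mm across from the rack's centre. It is square within 1 degree, and its top is at 59.6 mm and flat within 0.2 degrees.
- **Spatula:** it stands flat on the bench with its blade top at 2 to 3 mm, about 40 mm clear of the rack, and the gripper is well above it.
- **Bystanders:** the brush, screwdriver and reel looked unmoved in the last pictures. The jar was only partly in view, but the arm kept clear of it.
- **Disagreements:**
  - While the spatula was held, the blade sat about 1 degree nose-down of the tool, probably from a slight slip in the grip. I corrected this before setting it down.
  - The side camera read about 5 mm off the top camera near the rack. I used the top view there.

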